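# Hang the lift-off bench magnifier on the vise bracket and swing it over the board

## Robot

A 6-joint arm with a two-finger parallel gripper is mounted at the origin on the work surface. World frame = base frame: x ahead of the robot, y to its left, z up, the work surface at z = 0. Lengths are in m, angles in rad, forces in N, time in s.
With the tool pointing down it reaches from about 0.15 to 0.775 m from the base axis. Payload 6.1 kg.
Tool frame: the origin (TCP) lies between the finger pads; the fingertips stand 22 mm ahead of it and the grasp point (between the pads) lies 3 mm ahead of it; z points along the fingers, y is the direction in which the jaws open and shut (so a half turn about z gives the same grasp; the last joint's range is limited). The gripper opens to 85 mm and grips with 20 to 120 N. Pads are 22 mm wide; open, the fingers measure 114 mm over their backs; the gripper's body (76 mm by 85 mm) begins 54 mm behind the grasp point. The pads swing forward as they close: fully open they stand 13 mm farther back than shut.
Start: joints at [-1.191, 0.126, -0.04, 1.405, 0, 1.571], TCP at [0.195, -0.488, 0.253] pointing down, gripper open.
Joint ranges: [-2.72, 2.72], [-0.95, 1.95], [-1.27, 1.35], [-1.78, 2.02], [-1.46, 1.47], [-3.14, 3.14]. Speed limits (rad/s): [2.39, 2.39, 3.01, 3.14, 3.14, 3.14].

## Interface

Orientations are given as a 3x3 rotation matrix whose columns are the frame's x, y, z axes.
In Python, from rig import * gives the robot as it stands. The module is installed in compiled form; this text tells all that it offers.
- The arm moves only by the tool move_arm, never from a script. Its argument "commands" is a list of rows, each an object of numbers: "jaw": the finger opening in cm, from 0 to 8.54; "x", "y", "z": the shift along the tool's x, y, z in cm; "wx", "wy", "wz": the turn, a rotation vector about the tool's x, y, z in rad. A call has 1 to 5 rows; each row shifts and turns the commanded pose from where the row before left it, along the tool's axes as they then stand; what a row does not reach is not made up. A row lasts 1/12 s, in which the tool goes at most 41.7 mm and 7.16 degrees, less where a joint would pass 70% of its speed; a pose out of reach is approached as far as the arm can. A call with a gripper value outside its range is refused whole. The fingers move at their own pace and stop on an object; "grip_force" is the grip in N (left out, the last holds). Time passes only in rows, so rows that do not move let the fingers close. It gives the time, the measured TCP pose, the force and the opening at its end, in the units of the state.
- get_state(): the state, without advancing time (a new reading comes with each control period).
- get_image(name): name is "scene" or "top"; returns the picture (420x560x3 uint8, red, green, blue); there is no depth.
- calibration(name): a dict with "vertical_fov" (degrees; the focal length in pixels is half the picture's height over the tangent of half this angle, whatever the lens; pixels are square), "cx", "cy" (the principal point, pixels), "D" ([k1, k2, p1, p2, k3] as OpenCV has them; the pictures are not rectified), "eye" and "rotation" of the camera in the world. Camera axes: x right, y down, z forward; pixel columns grow to the right and rows downward; lengths in m; the calibration is good to about 2 mm. A picture is of the moment at which its call begins. calibration takes no time and is no camera call.
- sign_off(): hands the job in, once; it reports no verdict.
The state is a dict: "time_s": time; "joints": joint angles; "dq": joint speeds; "joint_torque": joint torques, N m; "tcp_pos": TCP position; "ee_rot": TCP orientation; "ft_force": force on the tool from outside, world axes, zero at the start; "torque": the same for the moment, N m; "grip_width": finger opening in m.
Only numpy, scipy, OpenCV 4.12 (cv2) and the standard library are available. Lean on these libraries where they do the work, as an engineer would, in place of code of your own. Each camera call takes 0.05 s, during which the arm holds its last target.

## Task

Hang the brass bench magnifier on the two upright pins of the bracket held in the vise: feel gently for the pins, without forcing, and lower it until both hinge sockets are fully home, with the lens still well off to one side of the circuit board. Then swing the lens round on its hinge until it stands over the chip in the middle of the board, and let go. Leave the board, the plier, the pink chip tube and the probe where they lie.

Things in the scene. Friction and masses are not known exactly. Their poses are not given: they have to be found in the camera images.
- magnifier: Loose brass bench magnifier, 0.16 to 0.25 kg, standing level on the desk on lens ring and lower socket; stays this way up. Origin: on its hinge axis at the underside; +x along the arm from hinge to lens, z up. A strap (x 20 to 26, z 0 to 64 mm, 14 mm wide) and 10 mm wide webs join two hinge sockets to the arm (bar 10 mm wide, z 2 to 10 mm).
- mag_hinge (a point): Hinge axis at the underside of the lower socket (the magnifier's origin). Two coaxial sockets, each a brass ring 30 mm outside, 10 mm bore, open at both ends, 14 mm high: lower at z 0 to 14, upper at z 50 to 64 mm in the magnifier's frame. Nothing but the webs towards +x is otherwise within 20 mm of the axis.
- mag_grip (a point): Middle of the upright black grip block, a good place for the pads: x 44, y 0, z 55 mm in the magnifier's frame. Block: x 30 to 58, z 10 to 72 mm, 14 mm thick across y; pinch it across y, from above.
- lens (a point): Centre of the lens: x 102, y 0, z 5 mm in the magnifier's frame. Glass in a brass ring 76 mm across, z 0 to 10 mm.
- vise: Blue iron vise at the far desk edge, immovable. Origin: base centre, desk height; z up, -x to the robot side, y along its 80 mm jaws. They hold the pin bracket. To hang: come in sideways, arm away from the post, underside 15 to 27 mm over the lower disc, then lower until the sockets rest on the discs; it then swings freely. Over 25 N of the magnifier on vise or bracket damages it.
- jaw_right (a point): -y end of the fixed jaw's top (x -30, y -40, z 93 mm in the vise's frame). The pins' common upright axis passes over the line from here to jaw_left, anywhere from 26 to 54 mm from here: the bracket is firm but was clamped by eye, and its place along the jaws is in no reported pose: feel (or see) it. Lower disc's top 37 mm above this point.
- jaw_left (a point): +y end of the fixed jaw's top (x -30, y 40, z 93 mm in the vise's frame). Bracket: post 8 mm (x) by 24 mm (y) at x -4 to 4, top at z 180 mm; two 12 mm wide arms run from it to -x and end in discs 18 mm across, 8 mm thick, one above the other, tops at z 130 and 180 mm; on each disc stands a brass pin 8 mm across, 14 mm high, all centred on x -30 mm.
- board: Green circuit board on a black rubber base, 70 x 58 mm, 8 mm high, loose, flat on the desk on the robot side of the vise, below the circle that the lens swings through (about 100 mm from the pin axis). Origin: centre of underside.
- chip (a point): Top of the black chip in the middle of the board, 13 mm above the desk.
- plier: Bent-nose steel plier with yellow grips, lying on the desk, 165 mm long, 12 mm high; origin near its middle, x along it.
- chip_tube: Translucent pink chip tube lying on the desk, 200 x 14 x 10 mm; origin at centre of underside, x along it.
- probe: Black multimeter probe lying on the desk, 120 mm long, 10 mm high; origin near its middle, x along it.
Mind the look-alikes: they are no part of the job. What is meant by the board is not white, and is the larger of those in its own colour.

How it is judged:
By the outcome, as a careful person would: the job done as asked, in the order asked, and still so for the second after the job is handed in, with the robot touching nothing.
It also fails if it takes over 58 s, if anything falls off the work surface, if the arm or the gripper's body presses on something with over 40 N, if the wrist force passes 120 N, or if a joint passes its speed limit or range.

## Working session

There is one attempt and no reset: what is moved stays moved. The work goes in short steps, Python scripts to look and compute and a tool call to move; the robot and the scene stay as the last step left them, time stands still between calls to the robot, and variables do not carry over. Pictures are saved under pics/ and viewed, and the job is handed in when it is done.

Besides the shell and the picture viewer there is one more tool, called as name(argument=value, ...) on one line, values as JSON. move_arm: Moves the arm, as the interface text tells. Its arguments: {"type":"object","properties":{"commands":{"type":"array","items":{"type":"object","properties":{"jaw":{"type":"number"},"x":{"type":"number"},"y":{"type":"number"},"z":{"type":"number"},"wx":{"type":"number"},"wy":{"type":"number"},"wz":{"type":"number"}}}},"grip_force":{"type":"number"}},"required":["commands"]}

```bash
mkdir -p pics
cat > h.py <<'E'
from rig import *
import numpy as np, cv2
def K(n):
    c=calibration(n); f=210/np.tan(np.radians(c["vertical_fov"])/2)
    return np.array([[f,0,c["cx"]],[0,f,c["cy"]],[0,0,1]]),np.array(c["D"],float),np.array(c["eye"]),np.array(c["rotation"])
def ray(n,uv):
    k,D,e,R=K(n); p=cv2.undistortPoints(np.array(uv,float).reshape(-1,1,2),k,D).reshape(-1,2)
    d=np.c_[p,np.ones(len(p))]@R.T
    return e,d
def onz(n,uv,z):
    e,d=ray(n,uv); return e+d*((z-e[2])/d[:,2])[:,None]
def proj(n,X):
    k,D,e,R=K(n); r=cv2.Rodrigues(R.T)[0]
    return cv2.projectPoints(np.array(X,float).reshape(-1,1,3),r,-R.T@e,k,D)[0].reshape(-1,2)
def tri(uv1,uv2):
    e1,d1=ray("scene",[uv1]);e2,d2=ray("top",[uv2]);d1=d1[0];d2=d2[0]
    s=np.linalg.lstsq(np.c_[d1,-d2],e2-e1,rcond=None)[0]
    a=e1+s[0]*d1;b=e2+s[1]*d2
    return (a+b)/2,np.linalg.norm(a-b)
E
python3 - <<'E'
from h import *
for n in("scene","top"):
    im=get_image(n);cv2.imwrite(f"pics/{n}0.png",im[...,::-1]);print(n,K(n))
print(get_state())
E
```

```text
scene (array([[389.5172542 ,   0.        , 282.06316609],
       [  0.        , 389.5172542 , 211.45462376],
       [  0.        ,   0.        ,   1.        ]]), array([0.02755663, 0.        , 0.        , 0.        , 0.        ]), array([ 0.83388401, -0.38902353,  0.83265382]), array([[ 0.74168039,  0.56399846, -0.36306464],
       [ 0.67074214, -0.62048222,  0.40633336],
       [ 0.00389624, -0.54489224, -0.83849703]]))
top (array([[446.42671286,   0.        , 277.89952015],
       [  0.        , 446.42671286, 210.42200472],
       [  0.        ,   0.        ,   1.        ]]), array([-0.14968693,  0.        ,  0.        ,  0.        ,  0.        ]), array([ 0.45070359, -0.04734306,  0.96948237]), array([[ 0.02762457, -0.9971104 ,  0.07076529],
       [-0.99928466, -0.025717  ,  0.02772716],
       [-0.02582717, -0.07148062, -0.99710756]]))
{'time_s': 0.1, 'joints': array([-1.19096559e+00,  1.26336483e-01, -4.05448952e-02,  1.40543096e+00,
        9.39497313e-06,  1.57077107e+00]), 'dq': array([-3.79543751e-04, -4.35788710e-05,  3.10427341e-03, -1.64076041e-03,
       -8.68933972e-05,  2.36534232e-04]), 'joint_torque': array([ 1.85516794e-03, -4.36902559e+01,  3.53606844e+01,  1.36289824e-02,
        1.13435200e-05, -8.68719667e-06]), 'tcp_pos': array([ 0.19451794, -0.48724234,  0.25258018]), 'ee_rot': array([[ 9.28718045e-01,  3.70786310e-01, -5.53356936e-04],
       [ 3.70786722e-01, -9.28716972e-01,  1.41144701e-03],
       [ 9.43325169e-06, -1.51601372e-03, -9.99998851e-01]]), 'ft_force': array([-0.34410667,  0.11277102, -1.14503709]), 'torque': array([ 0.01618399, -0.05158914, -0.00054774]), 'grip_width': 0.08593263917673866}
```

View pics/scene0.png

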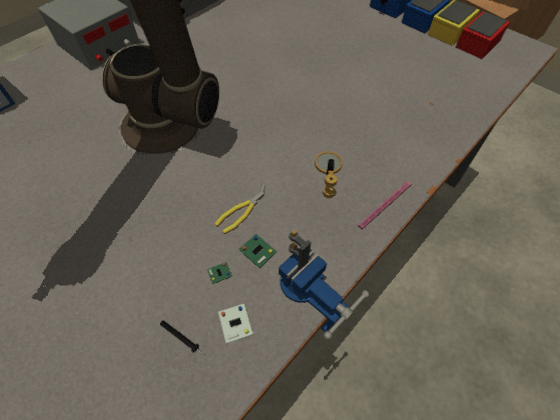

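View pics/top0.png

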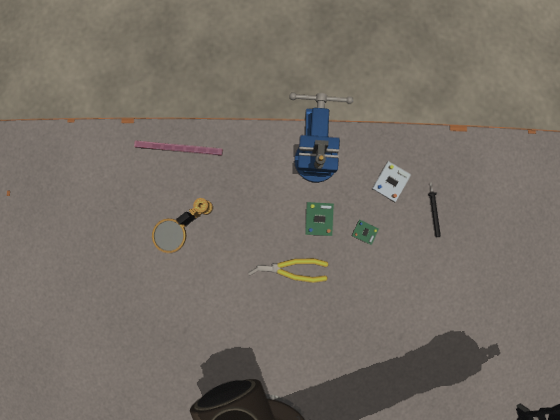

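The scene view shows the magnifier at about (329,175), the vise at (305,270), the large green board at (257,250), the small green one at (219,272) and the white one at (235,323). In the top view these are at (185,222), (318,155), (319,219), (366,232) and (391,181). I pick the larger green board and check it in close crops.

Run:
```python
from h import *
t=cv2.imread("pics/top0.png");s=cv2.imread("pics/scene0.png")
a=cv2.resize(t[90:260,140:400],None,fx=3,fy=3,interpolation=cv2.INTER_CUBIC);cv2.imwrite("pics/tc.png",a)
a=cv2.resize(s[140:350,200:400],None,fx=2.8,fy=2.8,interpolation=cv2.INTER_CUBIC);cv2.imwrite("pics/sc.png",a)
```

```text
(no output)
```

View pics/tc.png

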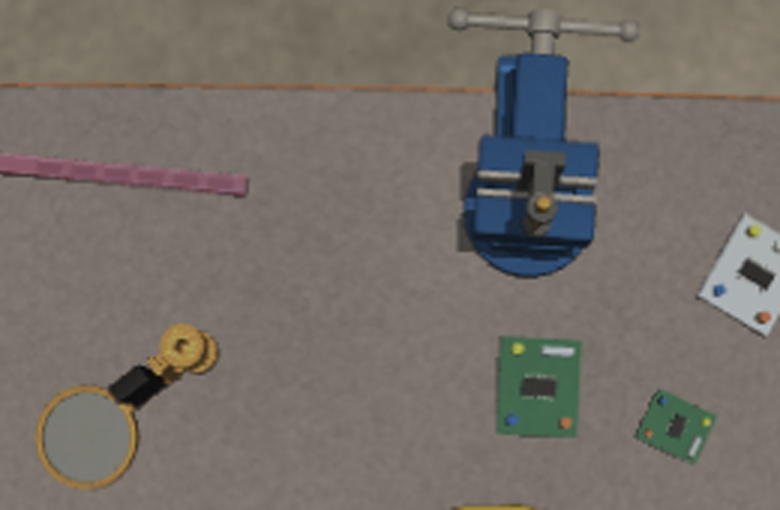

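View pics/sc.png

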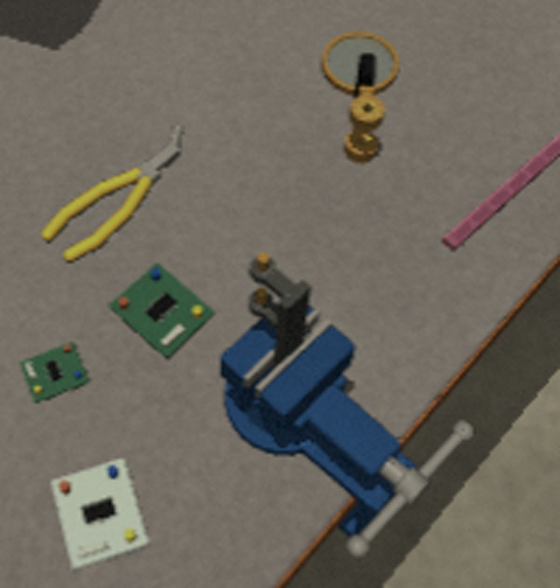

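Run:
```python
from h import *
ims={n:cv2.imread(f"pics/{n}0.png") for n in("scene","top")}
for n,im in ims.items():
    h=cv2.cvtColor(im,cv2.COLOR_BGR2HSV)
    m=cv2.inRange(h,(12,110,90),(24,255,255))
    c,l,st,ce=cv2.connectedComponentsWithStats(m)
    print(n,[(st[i].tolist(),ce[i].round(1).tolist()) for i in range(1,c) if st[i,4]>=6])
    g=cv2.inRange(h,(45,80,30),(90,255,255)); 
    g=cv2.morphologyEx(g,cv2.MORPH_CLOSE,np.ones((9,9)))
    cs,_=cv2.findContours(g,0,1)
    for q in cs:
        if cv2.contourArea(q)>150: r=cv2.minAreaRect(q);print("green",r);print(onz(n,cv2.boxPoints(r),.009).round(4).tolist(), onz(n,[r[0]],.009).round(4))
    k=cv2.inRange(h,(0,0,0),(180,120,45))
    c,l,st,ce=cv2.connectedComponentsWithStats(k)
    print("black",[(st[i].tolist(),ce[i].round(1).tolist()) for i in range(1,c) if st[i,4]>=15 and st[i,4]<1500])
```

```text
scene [([467, 0, 51, 19, 453], [495.1, 7.4]), ([475, 10, 5, 5, 7], [476.9, 11.9]), ([434, 17, 30, 13, 63], [447.4, 23.0]), ([467, 17, 5, 5, 7], [468.6, 19.1]), ([428, 21, 30, 23, 352], [442.2, 31.9]), ([463, 23, 6, 6, 6], [465.5, 25.5]), ([540, 49, 18, 21, 24], [548.9, 58.8]), ([357, 71, 182, 210, 348], [440.9, 182.5]), ([315, 151, 27, 33, 211], [329.1, 168.9]), ([323, 187, 7, 8, 17], [325.2, 191.5]), ([215, 203, 34, 23, 65], [230.5, 213.3]), ([223, 205, 31, 28, 68], [239.7, 220.3]), ([292, 230, 4, 4, 13], [293.6, 231.6]), ([343, 282, 14, 16, 28], [349.3, 289.7]), ([239, 318, 87, 102, 188], [281.8, 369.1])]
green ((219.1206817626953, 272.5517272949219), (14.855626106262207, 19.869401931762695), 68.19859313964844)
[[0.4563, -0.223, 0.009], [0.474, -0.1818, 0.009], [0.5085, -0.1971, 0.009], [0.4907, -0.2373, 0.009]] [[ 0.4825 -0.21    0.009 ]]
green ((257.5000305175781, 250.00003051757812), (27.577163696289062, 23.33452033996582), 45.0)
[[0.4728, -0.1356, 0.009], [0.4703, -0.0769, 0.009], [0.5415, -0.084, 0.009], [0.5421, -0.1408, 0.009]] [[ 0.5072 -0.1097  0.009 ]]
black [([445, 127, 
[... 1305 characters left out ...]
, 19], [286.0, 275.9])]
green ((364.8024597167969, 231.67803955078125), (20.324321746826172, 17.181385040283203), 24.775142669677734)
[[0.4695, -0.1814, 0.009], [0.5035, -0.1964, 0.009], [0.4861, -0.2367, 0.009], [0.4522, -0.2216, 0.009]] [[ 0.4778 -0.209   0.009 ]]
green ((319.0, 218.5), (31.0, 26.0), 90.0)
[[0.5365, -0.0808, 0.009], [0.5379, -0.137, 0.009], [0.4711, -0.1383, 0.009], [0.4697, -0.0824, 0.009]] [[ 0.5037 -0.1096  0.009 ]]
black [([312, 145, 6, 9, 38], [314.8, 149.3]), ([314, 165, 8, 5, 15], [316.7, 167.4]), ([428, 192, 12, 45, 178], [434.2, 212.6]), ([177, 212, 19, 14, 149], [185.4, 218.3]), ([516, 404, 44, 16, 467], [538.8, 413.0]), ([215, 410, 39, 10, 266], [234.2, 415.6])]
```

Run:
```python
from h import *
print("pin",tri((293.6,231.6),(320.7,157.3)), onz("top",[(320.7,157.3)],.190),onz("scene",[(293.6,231.6)],.190))
print("chip",onz("scene",[(257,249.3)],.013),onz("top",[(319.3,219)],.013))
# lens ring
for n,roi in(("top",(150,217,190,255)),("scene",(312,149,344,176))):
    im=cv2.imread(f"pics/{n}0.png");h=cv2.cvtColor(im,cv2.COLOR_BGR2HSV)
    m=cv2.inRange(h,(10,80,70),(26,255,255));mm=np.zeros_like(m);x0,y0,x1,y1=roi;mm[y0:y1,x0:x1]=m[y0:y1,x0:x1]
    ys,xs=np.nonzero(mm)
    P=onz(n,np.c_[xs,ys],.010 )[:,:2]
    from scipy.optimize import least_squares
    r=least_squares(lambda p:np.hypot(*(P-p[:2]).T)-p[2],[*P.mean(0),.036],loss='soft_l1',f_scale=.002);print(n,"lens",r.x)
t=cv2.imread("pics/top0.png");s=cv2.imread("pics/scene0.png")
a=cv2.resize(t[190:230,170:220],None,fx=12,fy=12,interpolation=cv2.INTER_NEAREST);b=cv2.resize(s[155:205,310:350],None,fx=10,fy=9.6,interpolation=cv2.INTER_NEAREST)
b=cv2.resize(b,(400,480));a=cv2.resize(a,(400,320));o=np.zeros((480,800,3),np.uint8);o[:320,:400]=a;o[:,400:]=b
cv2.imwrite("pics/mag.png",o)
a=cv2.resize(t[130:190,290:350],(400,400),interpolation=cv2.INTER_NEAREST);b=cv2.resize(s[220:300,270:350],(400,400),interpolation=cv2.INTER_NEAREST)
cv2.imwrite("pics/vise.png",np.hstack([a,b]))
```

```text
pin (array([ 0.6024564 , -0.0980192 ,  0.19132714]), np.float64(0.0017525639124462895)) [[ 0.60210187 -0.09873812  0.19      ]] [[ 0.60254986 -0.09674557  0.19      ]]
chip [[ 0.5066435  -0.11056165  0.013     ]] [[ 0.50244719 -0.10999836  0.013     ]]
top lens [0.45832362 0.21699647 0.03549148]
scene lens [0.46249442 0.21539971 0.03629498]
```

View pics/mag.png

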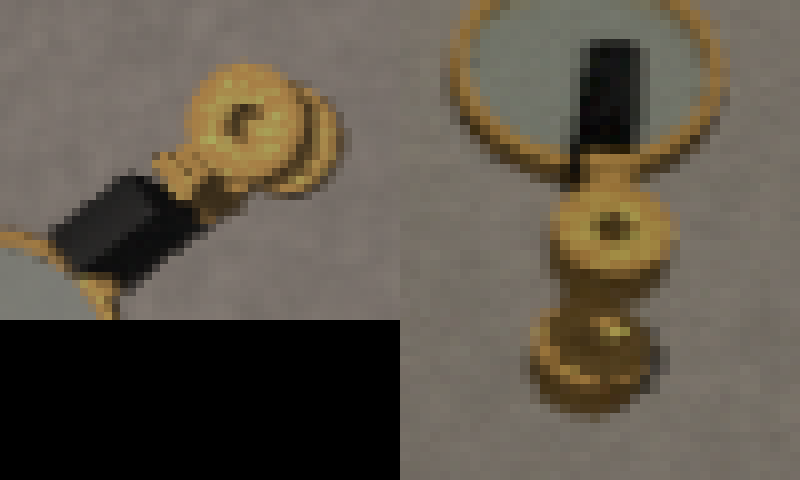

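View pics/vise.png

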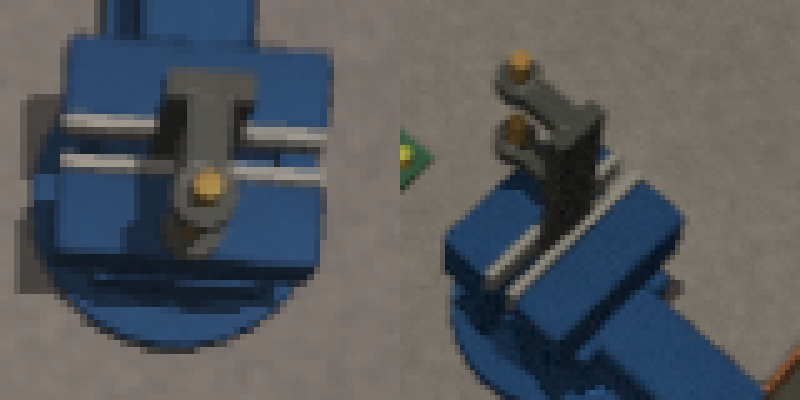

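Run:
```python
from h import *
ut=(200.8,205.5);us=(331.5,178.6)
print(tri(us,ut),onz("top",[ut],.064),onz("scene",[us],.064))
H={"top":onz("top",[ut],.064)[0,:2],"scene":onz("scene",[us],.064)[0,:2]}
L={"top":np.array([.4583,.2170]),"scene":np.array([.4625,.2154])}
for n in H:
    d=L[n]-H[n];print(n,np.linalg.norm(d),np.degrees(np.arctan2(d[1],d[0])))
# grip block top (black) top view
# vise jaw lines
c=lambda p:(290+p[0]/6.667-.5,130+p[1]/6.667-.5)
P=onz("top",[c((60,160)),c((325,182)),c((55,252)),c((318,268)),c((60,122)),c((325,140)),c((70,36)),c((330,54))],.093);print(P.round(4))
for i in range(0,8,2):
    d=P[i]-P[i+1];print(np.linalg.norm(d),np.degrees(np.arctan2(d[1],d[0])))
c=lambda p:(270+p[0]/5-.5,220+p[1]/5-.5)
P=onz("scene",[c((90,275)),c((208,155)),c((112,298)),c((238,170)),c((145,345)),c((283,215)),],.093);print(P.round(4))
for i in range(0,6,2):
    d=P[i+1]-P[i];print(np.linalg.norm(d),np.degrees(np.arctan2(d[1],d[0])))
```

```text
(array([0.52328821, 0.13936133, 0.05965495]), np.float64(0.005430508685623059)) [[0.52101446 0.13650072 0.064     ]] [[0.52670938 0.13861195 0.064     ]]
top 0.102045272322355 127.92103872227162
scene 0.1000961970267065 129.90202137141148
[[ 0.6275 -0.0608  0.093 ]
 [ 0.6229 -0.14    0.093 ]
 [ 0.5997 -0.06    0.093 ]
 [ 0.5969 -0.1383  0.093 ]
 [ 0.6391 -0.0606  0.093 ]
 [ 0.6356 -0.1399  0.093 ]
 [ 0.6654 -0.063   0.093 ]
 [ 0.662  -0.1411  0.093 ]]
0.07935073983805996 86.66574927253377
0.07838775323467836 87.95918799764537
0.07938689004348275 87.53377759958113
0.0781662633617575 87.45035223331475
[[ 0.6251 -0.1373  0.093 ]
 [ 0.6257 -0.0625  0.093 ]
 [ 0.6385 -0.1388  0.093 ]
 [ 0.6396 -0.0594  0.093 ]
 [ 0.6616 -0.1451  0.093 ]
 [ 0.6668 -0.063   0.093 ]]
0.07481315525430329 89.56755071175563
0.07940877374765423 89.1490113498055
0.08223848455410472 86.36259417389071
```

Pin axis measured at about (0.602, -0.098), which lies within the jaw range. The hinge is at (0.524, 0.138) with yaw about 128.5°, and the chip at (0.5045, -0.110). The hinge-to-lens length reads 100 to 102 mm (102 expected). The board reads about 70x57 mm, so it is the larger green one. Turning the wrist first.

move_arm(commands=[{"wz": -0.124, "jaw": 8.5}, {"wz": -0.124}, {"wz": -0.124}, {"wz": -0.124}, {"wz": -0.124}])

```text
invalid input
```

move_arm(commands=[{"wz": -0.124}, {"wz": -0.124}, {"wz": -0.124}, {"wz": -0.124}, {"wz": -0.124}])

```text
invalid input
```

move_arm(commands=[{"wz": -0.124}, {"wz": -0.124}, {"wz": -0.124}, {"wz": -0.124}, {"wz": -0.124}])

```text
invalid input
```

move_arm(commands=[{"jaw": 8.5, "x": 0, "y": 0, "z": 0, "wx": 0, "wy": 0, "wz": -0.12}])

```text
time_s: 0.18
tcp_pos: [0.1945, -0.4873, 0.2527]
ee_rot: [[0.877, 0.48, -0.0], [0.48, -0.877, 0.001], [0.0, -0.001, -1.0]]
ft_force: [-0.0, -0.1, -0.8]
grip_width: 0.085
```

move_arm(commands=[{"jaw": 8.5, "x": 0, "y": 0, "z": 0, "wx": 0, "wy": 0, "wz": -0.124}, {"jaw": 8.5, "x": 0, "y": 0, "z": 0, "wx": 0, "wy": 0, "wz": -0.124}, {"jaw": 8.5, "x": 0, "y": 0, "z": 0, "wx": 0, "wy": 0, "wz": -0.124}, {"jaw": 8.5, "x": 0, "y": 0, "z": 0, "wx": 0, "wy": 0, "wz": -0.124}, {"jaw": 8.5, "x": 0, "y": 0, "z": 0, "wx": 0, "wy": 0, "wz": -0.124}])

```text
time_s: 0.6
tcp_pos: [0.1945, -0.4874, 0.2528]
ee_rot: [[0.43, 0.903, -0.0], [0.903, -0.43, 0.001], [0.001, -0.001, -1.0]]
ft_force: [-1.1, -0.4, -0.3]
grip_width: 0.0848
```

move_arm(commands=[{"jaw": 8.5, "x": 0, "y": 0, "z": 0, "wx": 0, "wy": 0, "wz": -0.124}, {"jaw": 8.5, "x": 0, "y": 0, "z": 0, "wx": 0, "wy": 0, "wz": -0.124}, {"jaw": 8.5, "x": 0, "y": 0, "z": 0, "wx": 0, "wy": 0, "wz": -0.124}, {"jaw": 8.5, "x": 0, "y": 0, "z": 0, "wx": 0, "wy": 0, "wz": -0.124}, {"jaw": 8.5, "x": 0, "y": 0, "z": 0, "wx": 0, "wy": 0, "wz": -0.124}])

```text
time_s: 1.02
tcp_pos: [0.1946, -0.4874, 0.2528]
ee_rot: [[-0.174, 0.985, -0.0], [0.985, 0.174, 0.001], [0.001, -0.0, -1.0]]
ft_force: [0.3, 1.2, -0.5]
grip_width: 0.085
```

move_arm(commands=[{"jaw": 8.5, "x": 0, "y": 0, "z": 0, "wx": 0, "wy": 0, "wz": -0.124}, {"jaw": 8.5, "x": 0, "y": 0, "z": 0, "wx": 0, "wy": 0, "wz": -0.124}, {"jaw": 8.5, "x": 0, "y": 0, "z": 0, "wx": 0, "wy": 0, "wz": -0.124}, {"jaw": 8.5, "x": 0, "y": 0, "z": 0, "wx": 0, "wy": 0, "wz": -0.124}])

```text
time_s: 1.35
tcp_pos: [0.1945, -0.4874, 0.2528]
ee_rot: [[-0.622, 0.783, -0.0], [0.783, 0.622, 0.001], [0.001, 0.0, -1.0]]
ft_force: [-0.4, 0.5, 0.4]
grip_width: 0.0848
```

move_arm(commands=[{"jaw": 8.5, "x": 1.64, "y": 3.23, "z": 0, "wx": 0, "wy": 0, "wz": 0}, {"jaw": 8.5, "x": 1.64, "y": 3.23, "z": 0, "wx": 0, "wy": 0, "wz": 0}, {"jaw": 8.5, "x": 1.64, "y": 3.23, "z": 0, "wx": 0, "wy": 0, "wz": 0}, {"jaw": 8.5, "x": 1.64, "y": 3.23, "z": 0, "wx": 0, "wy": 0, "wz": 0}, {"jaw": 8.5, "x": 1.64, "y": 3.23, "z": 0, "wx": 0, "wy": 0, "wz": 0}])

```text
time_s: 1.77
tcp_pos: [0.2712, -0.3218, 0.2529]
ee_rot: [[-0.616, 0.787, -0.0], [0.787, 0.616, 0.001], [0.001, 0.0, -1.0]]
ft_force: [0.9, -0.3, -0.4]
grip_width: 0.0849
```

move_arm(commands=[{"jaw": 8.5, "x": 1.64, "y": 3.23, "z": 0, "wx": 0, "wy": 0, "wz": 0}, {"jaw": 8.5, "x": 1.64, "y": 3.23, "z": 0, "wx": 0, "wy": 0, "wz": 0}, {"jaw": 8.5, "x": 1.64, "y": 3.23, "z": 0, "wx": 0, "wy": 0, "wz": 0}, {"jaw": 8.5, "x": 1.64, "y": 3.23, "z": 0, "wx": 0, "wy": 0, "wz": 0}, {"jaw": 8.5, "x": 1.64, "y": 3.23, "z": 0, "wx": 0, "wy": 0, "wz": 0}])

```text
time_s: 2.18
tcp_pos: [0.3477, -0.1575, 0.2532]
ee_rot: [[-0.617, 0.787, -0.0], [0.787, 0.617, 0.0], [0.0, -0.0, -1.0]]
ft_force: [0.7, 0.1, 0.1]
grip_width: 0.0851
```

move_arm(commands=[{"jaw": 8.5, "x": 1.64, "y": 3.23, "z": 0, "wx": 0, "wy": 0, "wz": 0}, {"jaw": 8.5, "x": 1.64, "y": 3.23, "z": 0, "wx": 0, "wy": 0, "wz": 0}, {"jaw": 8.5, "x": 1.64, "y": 3.23, "z": 0, "wx": 0, "wy": 0, "wz": 0}, {"jaw": 8.5, "x": 1.64, "y": 3.23, "z": 0, "wx": 0, "wy": 0, "wz": 0}, {"jaw": 8.5, "x": 1.64, "y": 3.23, "z": 0, "wx": 0, "wy": 0, "wz": 0}])

```text
time_s: 2.6
tcp_pos: [0.4242, 0.0069, 0.2531]
ee_rot: [[-0.617, 0.787, -0.0], [0.787, 0.617, -0.0], [-0.0, -0.0, -1.0]]
ft_force: [0.8, -0.8, 0.8]
grip_width: 0.0848
```

move_arm(commands=[{"jaw": 8.5, "x": 1.64, "y": 3.23, "z": 0, "wx": 0, "wy": 0, "wz": 0}, {"jaw": 8.5, "x": 1.64, "y": 3.23, "z": 0, "wx": 0, "wy": 0, "wz": 0}, {"jaw": 8.5, "x": 1.64, "y": 3.23, "z": 0, "wx": 0, "wy": 0, "wz": 0}, {"jaw": 8.5, "x": 1.64, "y": 3.23, "z": 0, "wx": 0, "wy": 0, "wz": 0}, {"jaw": 8.5, "x": 1.6, "y": 2.7, "z": 0, "wx": 0, "wy": 0, "wz": 0}])

```text
time_s: 3.02
tcp_pos: [0.4972, 0.1678, 0.2527]
ee_rot: [[-0.618, 0.786, -0.001], [0.786, 0.618, -0.0], [0.0, -0.0, -1.0]]
ft_force: [0.8, -1.0, 0.2]
grip_width: 0.0852
```

move_arm(commands=[{"jaw": 8.5, "x": 0, "y": 0, "z": 3, "wx": 0, "wy": 0, "wz": 0}, {"jaw": 8.5, "x": 0, "y": 0, "z": 3, "wx": 0, "wy": 0, "wz": 0}, {"jaw": 8.5, "x": 0, "y": 0, "z": 2, "wx": 0, "wy": 0, "wz": 0}])

```text
time_s: 3.27
tcp_pos: [0.4959, 0.1661, 0.1703]
ee_rot: [[-0.618, 0.786, -0.003], [0.786, 0.618, -0.001], [0.001, -0.003, -1.0]]
ft_force: [-0.1, -0.6, -0.4]
grip_width: 0.0852
```

Run:
```python
from h import *
for n in("scene","top"):
    im=get_image(n);cv2.imwrite(f"pics/{n}1.png",im[...,::-1])
print(get_state()["tcp_pos"],get_state()["ee_rot"].round(4))
t=cv2.imread("pics/top1.png");s=cv2.imread("pics/scene1.png")
a=cv2.resize(t[150:290,110:250],(400,400));b=cv2.resize(s[100:220,270:390],(400,400))
cv2.imwrite("pics/g1.png",np.hstack([a,b]))
```

```text
[0.49434733 0.16509201 0.1692599 ] [[-0.6175  0.7865 -0.0071]
 [ 0.7866  0.6175 -0.0024]
 [ 0.0025 -0.0071 -1.    ]]
```

View pics/g1.png

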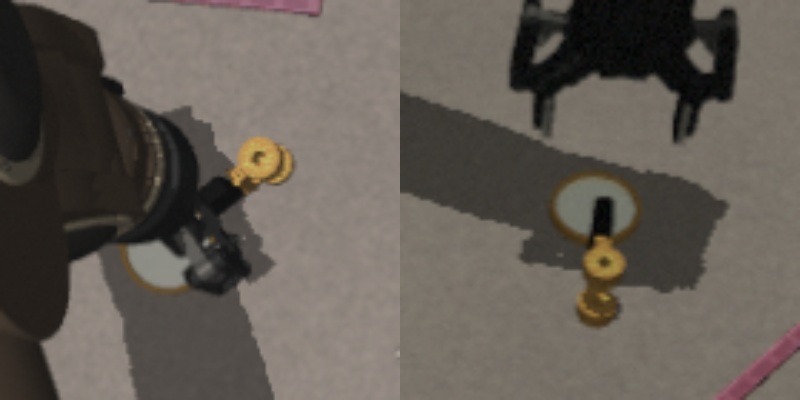

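Run:
```python
from h import *
s=get_state();p=s["tcp_pos"];R=s["ee_rot"]
c=p+R[:,2]*.009
print(proj("scene",[c,c+R[:,1]*.043,c-R[:,1]*.043]))
print("meas tips", (270+143*.3,100+132*.3),(270+285*.3,100+137*.3))
g=np.array([.4965,.172]);d=g-p[:2];print("need tool xy cm",100*R[:2,0]@d,100*R[:2,1]@d,"z",100*(p[2]-.058))
# tool tilt angles
print(np.degrees(np.arcsin(R[2,:2])))
```

```text
[[332.15858925 139.21083066]
 [350.61692667 140.2714129 ]
 [313.76747743 138.14490017]]
meas tips (312.9, 139.6) (355.5, 141.1)
need tool xy cm 0.4104315623012405 0.5958849417506749 z 11.12598954772224
[ 0.14182043 -0.40795096]
```

move_arm(commands=[{"jaw": 8.5, "x": 0.4, "y": 0.45, "z": 3, "wx": 0, "wy": 0, "wz": 0}, {"jaw": 8.5, "x": 0, "y": 0, "z": 3, "wx": 0, "wy": 0, "wz": 0}, {"jaw": 8.5, "x": 0, "y": 0, "z": 3, "wx": 0, "wy": 0, "wz": 0}, {"jaw": 8.5, "x": 0, "y": 0, "z": 0, "wx": 0, "wy": 0, "wz": 0}, {"jaw": 8.5, "x": 0, "y": 0, "z": 0, "wx": 0, "wy": 0, "wz": 0}])

```text
time_s: 3.78
tcp_pos: [0.4972, 0.1711, 0.0836]
ee_rot: [[-0.617, 0.787, -0.002], [0.787, 0.617, -0.001], [0.001, -0.002, -1.0]]
ft_force: [0.2, 0.1, -0.0]
grip_width: 0.0853
```

Run:
```python
from h import *
im=get_image("scene");cv2.imwrite("pics/s2.png",cv2.resize(im[100:220,270:390,::-1],(600,600),interpolation=cv2.INTER_CUBIC))
s=get_state();print(s["tcp_pos"],s["ee_rot"].round(4),s["dq"].round(3),s["ft_force"])
```

```text
[0.49838863 0.17155127 0.0850981 ] [[-6.168e-01  7.871e-01  1.000e-03]
 [ 7.871e-01  6.168e-01  4.000e-04]
 [-3.000e-04  1.000e-03 -1.000e+00]] [ 0.001 -0.016  0.029 -0.006 -0.     0.   ] [ 0.9455632  -0.33771921  0.03009019]
```

View pics/s2.png

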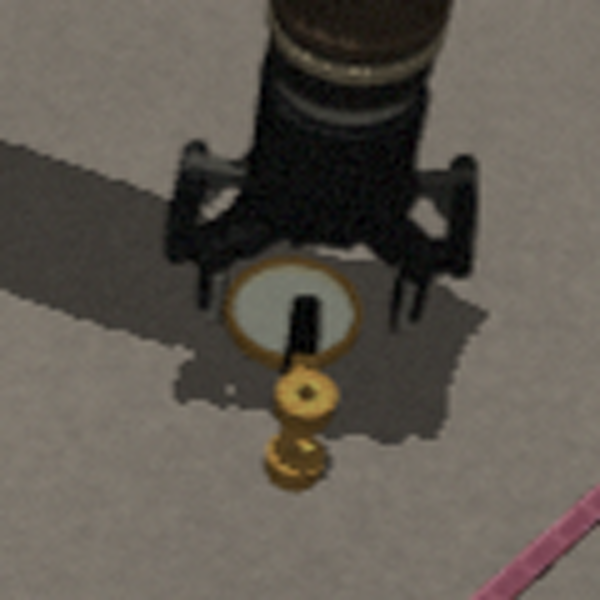

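move_arm(commands=[{"jaw": 8.5, "x": 0, "y": 0, "z": 1.6, "wx": 0, "wy": 0, "wz": 0}, {"jaw": 8.5, "x": 0, "y": 0, "z": 1.0, "wx": 0, "wy": 0, "wz": 0}, {"jaw": 8.5, "x": 0, "y": 0, "z": 0, "wx": 0, "wy": 0, "wz": 0}, {"jaw": 8.5, "x": 0, "y": 0, "z": 0, "wx": 0, "wy": 0, "wz": 0}, {"jaw": 8.5, "x": 0, "y": 0, "z": 0, "wx": 0, "wy": 0, "wz": 0}])

```text
time_s: 4.25
tcp_pos: [0.4984, 0.1717, 0.0586]
ee_rot: [[-0.617, 0.787, 0.001], [0.787, 0.617, 0.0], [-0.001, 0.001, -1.0]]
ft_force: [-0.7, -0.0, 0.4]
grip_width: 0.0847
```

move_arm(commands=[{"jaw": 5, "x": 0, "y": 0, "z": 0, "wx": 0, "wy": 0, "wz": 0}, {"jaw": 3, "x": 0, "y": 0, "z": 0, "wx": 0, "wy": 0, "wz": 0}, {"jaw": 2.0, "x": 0, "y": 0, "z": 0, "wx": 0, "wy": 0, "wz": 0}, {"jaw": 1, "x": 0, "y": 0, "z": 0, "wx": 0, "wy": 0, "wz": 0}, {"jaw": 0.5, "x": 0, "y": 0, "z": 0, "wx": 0, "wy": 0, "wz": 0}], grip_force=40)

```text
time_s: 4.67
tcp_pos: [0.4978, 0.1715, 0.0574]
ee_rot: [[-0.617, 0.787, 0.0], [0.787, 0.617, 0.0], [0.0, 0.0, -1.0]]
ft_force: [-0.2, 0.2, -0.1]
grip_width: 0.0252
```

move_arm(commands=[{"jaw": 0.5, "x": 0, "y": 0, "z": 0, "wx": 0, "wy": 0, "wz": 0}, {"jaw": 0.5, "x": 0, "y": 0, "z": 0, "wx": 0, "wy": 0, "wz": 0}, {"jaw": 0.5, "x": 0, "y": 0, "z": 0, "wx": 0, "wy": 0, "wz": 0}], grip_force=60)

```text
time_s: 4.92
tcp_pos: [0.4977, 0.1715, 0.0574]
ee_rot: [[-0.617, 0.787, 0.0], [0.787, 0.617, -0.0], [-0.0, 0.0, -1.0]]
ft_force: [0.3, 0.6, 1.7]
grip_width: 0.0137
```

Run:
```python
from h import *
im=get_image("scene");cv2.imwrite("pics/s3.png",cv2.resize(im[100:220,270:390,::-1],(600,600),interpolation=cv2.INTER_CUBIC))
s=get_state();print(s["tcp_pos"],s["ee_rot"].round(4),s["dq"].round(3),s["ft_force"],s["grip_width"])
```

```text
[0.49777864 0.17151001 0.05741138] [[-6.170e-01  7.869e-01  1.000e-04]
 [ 7.869e-01  6.170e-01  0.000e+00]
 [-1.000e-04  1.000e-04 -1.000e+00]] [-0.001 -0.001  0.001  0.001  0.     0.   ] [-0.98791822  0.23100623  0.91915658] 0.013195497312977023
```

View pics/s3.png

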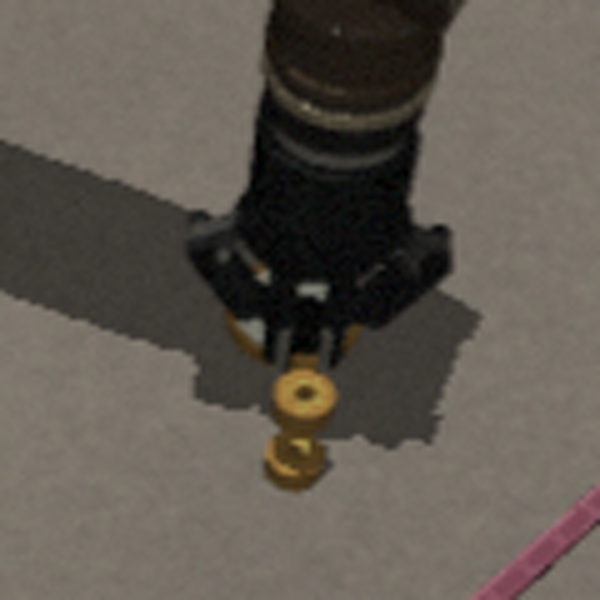

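move_arm(commands=[{"jaw": 0.5, "x": 0, "y": 0, "z": -1.5, "wx": 0, "wy": 0, "wz": 0}, {"jaw": 0.5, "x": 0, "y": 0, "z": -3, "wx": 0, "wy": 0, "wz": 0}, {"jaw": 0.5, "x": 0, "y": 0, "z": -3.5, "wx": 0, "wy": 0, "wz": 0}, {"jaw": 0.5, "x": 0, "y": 0, "z": -3.5, "wx": 0, "wy": 0, "wz": 0}, {"jaw": 0.5, "x": 0, "y": 0, "z": -3.6, "wx": 0, "wy": 0, "wz": 0}])

```text
time_s: 5.38
tcp_pos: [0.497, 0.1713, 0.2091]
ee_rot: [[-0.617, 0.787, -0.002], [0.787, 0.617, -0.001], [0.001, -0.002, -1.0]]
ft_force: [1.3, 0.1, -1.5]
grip_width: 0.0136
```

move_arm(commands=[{"jaw": 0.5, "x": 0, "y": 0, "z": 0, "wx": 0, "wy": 0, "wz": 0.1}, {"jaw": 0.5, "x": 0, "y": 0, "z": 0, "wx": 0, "wy": 0, "wz": 0.1}, {"jaw": 0.5, "x": 0, "y": 0, "z": 0, "wx": 0, "wy": 0, "wz": 0.1}, {"jaw": 0.5, "x": 0, "y": 0, "z": 0, "wx": 0, "wy": 0, "wz": 0.1}, {"jaw": 0.5, "x": 0, "y": 0, "z": 0, "wx": 0, "wy": 0, "wz": 0}])

```text
time_s: 5.8
tcp_pos: [0.4975, 0.1714, 0.2079]
ee_rot: [[-0.26, 0.966, -0.001], [0.966, 0.26, -0.0], [-0.0, -0.001, -1.0]]
ft_force: [-0.6, 0.1, -2.2]
grip_width: 0.0131
```

move_arm(commands=[{"jaw": 0.5, "x": -2, "y": 0.4, "z": 0, "wx": 0, "wy": 0, "wz": 0}, {"jaw": 0.5, "x": -3.5, "y": 0.6, "z": 0, "wx": 0, "wy": 0, "wz": 0}, {"jaw": 0.5, "x": -3.5, "y": 0.6, "z": 0, "wx": 0, "wy": 0, "wz": 0}, {"jaw": 0.5, "x": -3.5, "y": 0.6, "z": 0, "wx": 0, "wy": 0, "wz": 0}, {"jaw": 0.5, "x": -3, "y": 0.5, "z": 0, "wx": 0, "wy": 0, "wz": 0}])

```text
time_s: 6.22
tcp_pos: [0.5649, 0.0271, 0.2079]
ee_rot: [[-0.265, 0.964, -0.0], [0.964, 0.265, -0.0], [-0.0, -0.001, -1.0]]
ft_force: [0.7, 0.1, -1.9]
grip_width: 0.0135
```

move_arm(commands=[{"jaw": 0.5, "x": -2, "y": 0.3, "z": 0, "wx": 0, "wy": 0, "wz": 0}, {"jaw": 0.5, "x": -0.8, "y": 0.1, "z": 0, "wx": 0, "wy": 0, "wz": 0}, {"jaw": 0.5, "x": 0, "y": 0, "z": 0, "wx": 0, "wy": 0, "wz": 0}, {"jaw": 0.5, "x": 0, "y": 0, "z": 0, "wx": 0, "wy": 0, "wz": 0}, {"jaw": 0.5, "x": 0, "y": 0, "z": 0, "wx": 0, "wy": 0, "wz": 0}])

```text
time_s: 6.63
tcp_pos: [0.5751, 0.004, 0.2082]
ee_rot: [[-0.264, 0.965, -0.001], [0.965, 0.264, 0.0], [0.001, -0.0, -1.0]]
ft_force: [-0.1, 0.2, -2.1]
grip_width: 0.0134
```

```bash
cat > look.py <<'E'
from h import *
import sys
k=sys.argv[1]
s=get_state();print(s["time_s"],s["tcp_pos"].round(4),s["ee_rot"].round(4).tolist(),s["ft_force"].round(1),s["torque"].round(2),s["grip_width"])
I={n:get_image(n)[...,::-1].copy() for n in("scene","top")}
for n in I: cv2.imwrite(f"pics/{n}{k}.png",I[n])
a=cv2.resize(I["top"][130:190,270:350],(480,360),interpolation=cv2.INTER_CUBIC);b=cv2.resize(I["scene"][195:255,260:340],(480,360),interpolation=cv2.INTER_CUBIC)
cv2.imwrite(f"pics/l{k}.png",cv2.resize(np.hstack([a,b]),(800,300)))
a=cv2.resize(I["top"][130:190,270:350],(800,600),interpolation=cv2.INTER_CUBIC);cv2.imwrite(f"pics/lt{k}.png",a)
b=cv2.resize(I["scene"][200:260,270:350],(800,600),interpolation=cv2.INTER_CUBIC);cv2.imwrite(f"pics/ls{k}.png",b)
E
python3 look.py 4
```

```text
6.6333 [0.5751 0.004  0.2082] [[-0.2637, 0.9646, -0.0006], [0.9646, 0.2637, 0.0005], [0.0006, -0.0004, -1.0]] [-0.1  0.2 -2.1] [0.05 0.05 0.  ] 0.013408904944916323
```

View pics/lt4.png

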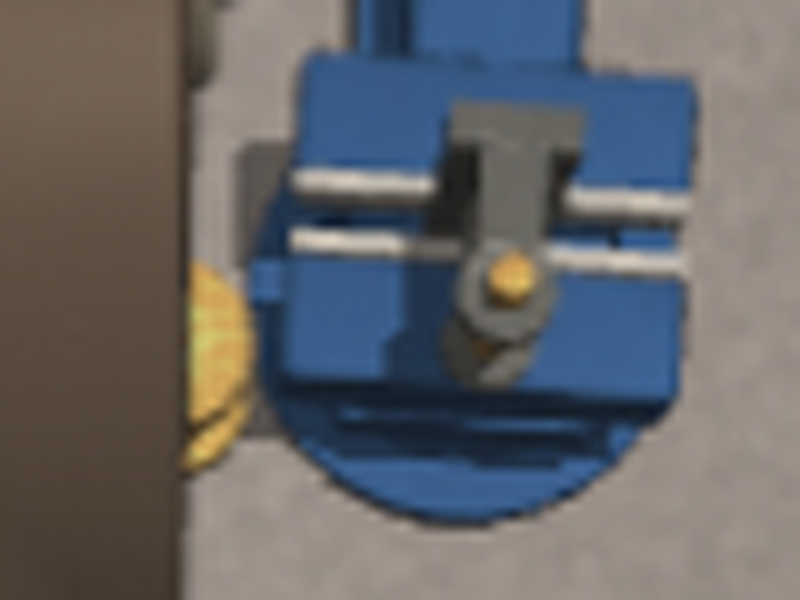

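View pics/ls4.png

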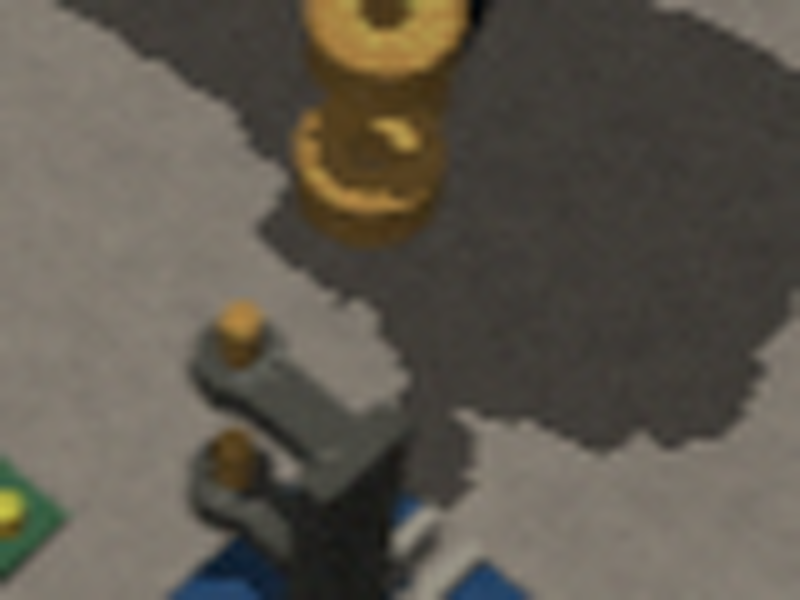

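```bash
cat > crop.py <<'E'
import cv2,sys
n,x,y,w,h,f,o=sys.argv[1:];x,y,w,h,f=map(int,(x,y,w,h,f))
im=cv2.imread(f"pics/{n}.png")[y:y+h,x:x+w];im=cv2.resize(im,None,fx=f,fy=f,interpolation=cv2.INTER_CUBIC)
for i in range(0,w,5): cv2.putText(im,str(x+i),(int((i+.5)*f)-8,8),0,.3,(255,255,255));cv2.line(im,(int((i+.5)*f),10),(int((i+.5)*f),14),(255,255,255))
for i in range(0,h,5): cv2.putText(im,str(y+i),(0,int((i+.5)*f)+3),0,.3,(255,255,255));cv2.line(im,(20,int((i+.5)*f)),(25,int((i+.5)*f)),(255,255,255))
cv2.imwrite(f"pics/{o}.png",im)
E
python3 crop.py scene4 285 185 45 60 10 c4; python3 crop.py top4 275 145 60 30 13 d4
```

```text
(no output)
```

View pics/c4.png

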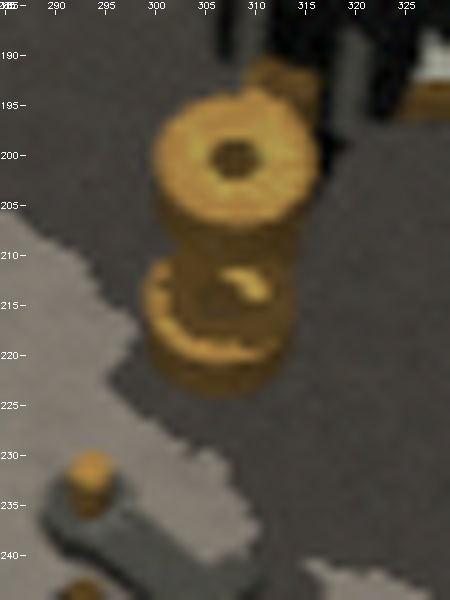

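View pics/d4.png

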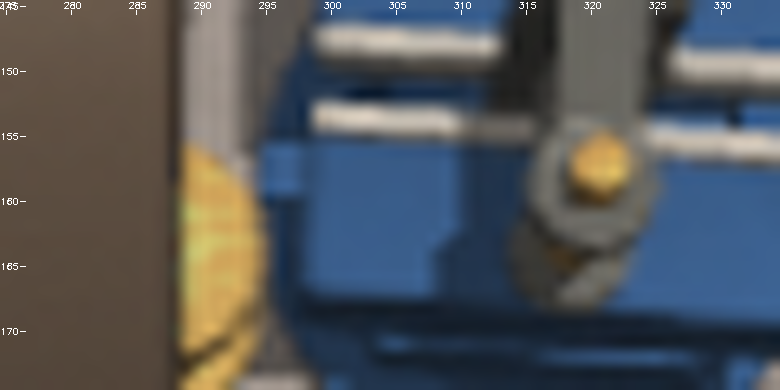

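Run:
```python
from h import *
u=np.array([-.2637,.9646]);t=np.array([.5751,.004])
r=onz("scene",[(308.15,200.5)],.2148)[0,:2];p=onz("scene",[(293.65,231.4)],.194)[0,:2]
print(r,t-r,"along",(t-r)@u,"lat",(t-r)@[u[1],-u[0]],p)
d=p-r;print("delta",d,"tool x,y mm",1000*d@u,1000*d@[u[1],-u[0]])
# top: pin top and edge
pt=onz("top",[(320.8,157.0)],.194)[0,:2];print("pin top cam",pt)
# predicted ring right edge in top given hinge r_t = t-.0429u
h=t-.0429*u
a=np.linspace(0,2*np.pi,200);C=np.c_[h[0]+.015*np.cos(a),h[1]+.015*np.sin(a),np.full(200,.2148)]
q=proj("top",C);i=q[:,0].argmax();print(q[i])
```

```text
[ 0.58667219 -0.03712122] [-0.01157219  0.04112122] along 0.04271711349755449 lat -0.00031886681913545424 [ 0.60377212 -0.0981725 ]
delta [ 0.01709993 -0.06105128] tool x,y mm -63.39931534550316 0.39537386695322035
pin top cam [ 0.60186544 -0.09864105]
[294.43638336 162.70891538]
```

move_arm(commands=[{"jaw": 0.5, "x": -1.2, "y": 0, "z": 0, "wx": 0, "wy": 0, "wz": 0}, {"jaw": 0.5, "x": -1.2, "y": 0, "z": 0, "wx": 0, "wy": 0, "wz": 0}, {"jaw": 0.5, "x": -0.6, "y": 0.06, "z": 0, "wx": 0, "wy": 0, "wz": 0}, {"jaw": 0.5, "x": 0, "y": 0, "z": 0, "wx": 0, "wy": 0, "wz": 0}, {"jaw": 0.5, "x": 0, "y": 0, "z": 0, "wx": 0, "wy": 0, "wz": 0}])

```text
time_s: 7.15
tcp_pos: [0.5841, -0.0263, 0.2082]
ee_rot: [[-0.261, 0.965, -0.0], [0.965, 0.261, 0.0], [0.0, -0.0, -1.0]]
ft_force: [0.4, 0.3, -1.2]
grip_width: 0.0133
```

move_arm(commands=[{"jaw": 0.5, "x": -0.8, "y": 0, "z": 0, "wx": 0, "wy": 0, "wz": 0}, {"jaw": 0.5, "x": -0.8, "y": 0, "z": 0, "wx": 0, "wy": 0, "wz": 0}, {"jaw": 0.5, "x": -0.4, "y": 0, "z": 0, "wx": 0, "wy": 0, "wz": 0}, {"jaw": 0.5, "x": 0, "y": 0, "z": 0, "wx": 0, "wy": 0, "wz": 0}])

```text
time_s: 7.48
tcp_pos: [0.5895, -0.0461, 0.2082]
ee_rot: [[-0.261, 0.965, -0.0], [0.965, 0.261, -0.0], [-0.0, -0.0, -1.0]]
ft_force: [-0.7, 0.5, -2.0]
grip_width: 0.0131
```

move_arm(commands=[{"jaw": 0.5, "x": -0.5, "y": 0, "z": 0, "wx": 0, "wy": 0, "wz": 0}, {"jaw": 0.5, "x": -0.5, "y": 0, "z": 0, "wx": 0, "wy": 0, "wz": 0}, {"jaw": 0.5, "x": -0.3, "y": 0, "z": 0, "wx": 0, "wy": 0, "wz": 0}, {"jaw": 0.5, "x": 0, "y": 0, "z": 0, "wx": 0, "wy": 0, "wz": 0}, {"jaw": 0.5, "x": 0, "y": 0, "z": 0, "wx": 0, "wy": 0, "wz": 0}])

```text
time_s: 7.9
tcp_pos: [0.5927, -0.0578, 0.2083]
ee_rot: [[-0.262, 0.965, -0.0], [0.965, 0.262, 0.0], [0.0, -0.0, -1.0]]
ft_force: [-0.0, -0.2, -1.5]
grip_width: 0.0136
```

```bash
python3 look.py 5;python3 crop.py scene5 270 205 60 60 10 c5; python3 crop.py top5 295 135 60 40 13 d5
```

```text
7.9 [ 0.5927 -0.0578  0.2083] [[-0.2615, 0.9652, -0.0001], [0.9652, 0.2615, 0.0001], [0.0001, -0.0001, -1.0]] [-0.  -0.2 -1.5] [ 0.   -0.01 -0.03] 0.013579329903773812
```

View pics/c5.png

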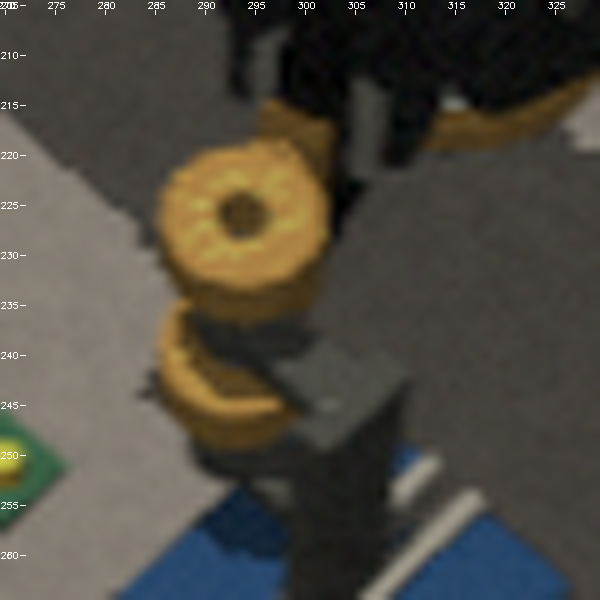

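View pics/d5.png

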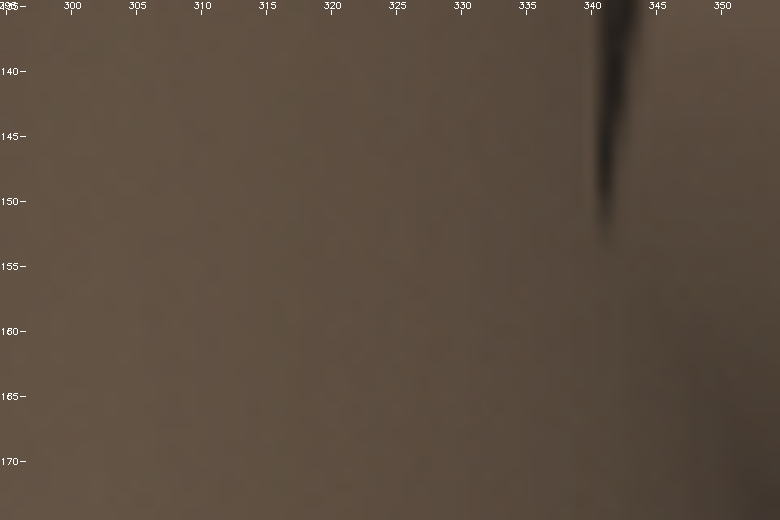

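Run:
```python
from h import *
r=onz("scene",[(293.85,225.9)],.2149)[0,:2];print(r, np.array([.5927,-.0578])-r)
```

```text
[ 0.60385351 -0.09861855] [-0.01115351  0.04081855]
```

move_arm(commands=[{"jaw": 0.5, "x": 0.05, "y": 0, "z": 0.3, "wx": 0, "wy": 0, "wz": 0}, {"jaw": 0.5, "x": 0, "y": 0, "z": 0.3, "wx": 0, "wy": 0, "wz": 0}, {"jaw": 0.5, "x": 0, "y": 0, "z": 0, "wx": 0, "wy": 0, "wz": 0}, {"jaw": 0.5, "x": 0, "y": 0, "z": 0, "wx": 0, "wy": 0, "wz": 0}])

```text
time_s: 8.33
tcp_pos: [0.5923, -0.057, 0.2019]
ee_rot: [[-0.262, 0.965, -0.001], [0.965, 0.262, 0.0], [0.0, -0.001, -1.0]]
ft_force: [0.2, 0.7, -1.1]
grip_width: 0.0135
```

move_arm(commands=[{"jaw": 0.5, "x": 0, "y": 0, "z": 0.05, "wx": 0, "wy": 0, "wz": 0}, {"jaw": 0.5, "x": 0, "y": 0, "z": 0.05, "wx": 0, "wy": 0, "wz": 0}])

```text
time_s: 8.5
tcp_pos: [0.5926, -0.0571, 0.2014]
ee_rot: [[-0.262, 0.965, 0.0], [0.965, 0.262, -0.0], [-0.0, 0.0, -1.0]]
ft_force: [0.1, 1.0, -1.8]
grip_width: 0.0132
```

move_arm(commands=[{"jaw": 0.5, "x": 0, "y": 0, "z": 0.05, "wx": 0, "wy": 0, "wz": 0}, {"jaw": 0.5, "x": 0, "y": 0, "z": 0.05, "wx": 0, "wy": 0, "wz": 0}])

```text
time_s: 8.67
tcp_pos: [0.5926, -0.0572, 0.2003]
ee_rot: [[-0.262, 0.965, 0.0], [0.965, 0.262, -0.0], [-0.0, 0.0, -1.0]]
ft_force: [-0.4, -0.1, -2.4]
grip_width: 0.0135
```

move_arm(commands=[{"jaw": 0.5, "x": 0, "y": 0, "z": 0.05, "wx": 0, "wy": 0, "wz": 0}, {"jaw": 0.5, "x": 0, "y": 0, "z": 0.05, "wx": 0, "wy": 0, "wz": 0}, {"jaw": 0.5, "x": 0, "y": 0, "z": 0, "wx": 0, "wy": 0, "wz": 0}])

```text
time_s: 8.92
tcp_pos: [0.5925, -0.0571, 0.1992]
ee_rot: [[-0.262, 0.965, -0.0], [0.965, 0.262, 0.0], [0.0, -0.0, -1.0]]
ft_force: [-0.4, 0.4, -1.6]
grip_width: 0.0136
```

move_arm(commands=[{"jaw": 0.5, "x": 0, "y": 0, "z": 0.05, "wx": 0, "wy": 0, "wz": 0}, {"jaw": 0.5, "x": 0, "y": 0, "z": 0.05, "wx": 0, "wy": 0, "wz": 0}, {"jaw": 0.5, "x": 0, "y": 0, "z": 0, "wx": 0, "wy": 0, "wz": 0}])

```text
time_s: 9.17
tcp_pos: [0.5925, -0.0572, 0.1982]
ee_rot: [[-0.262, 0.965, -0.0], [0.965, 0.262, 0.0], [0.0, -0.0, -1.0]]
ft_force: [0.2, 0.1, -1.8]
grip_width: 0.0135
```

move_arm(commands=[{"jaw": 0.5, "x": 0, "y": 0, "z": 0.1, "wx": 0, "wy": 0, "wz": 0}, {"jaw": 0.5, "x": 0, "y": 0, "z": 0.1, "wx": 0, "wy": 0, "wz": 0}, {"jaw": 0.5, "x": 0, "y": 0, "z": 0, "wx": 0, "wy": 0, "wz": 0}])

```text
time_s: 9.42
tcp_pos: [0.5924, -0.0572, 0.196]
ee_rot: [[-0.262, 0.965, -0.0], [0.965, 0.262, 0.0], [0.0, -0.0, -1.0]]
ft_force: [-0.4, -0.2, -1.6]
grip_width: 0.0131
```

move_arm(commands=[{"jaw": 0.5, "x": 0, "y": 0, "z": 0.1, "wx": 0, "wy": 0, "wz": 0}, {"jaw": 0.5, "x": 0, "y": 0, "z": 0.1, "wx": 0, "wy": 0, "wz": 0}, {"jaw": 0.5, "x": 0, "y": 0, "z": 0, "wx": 0, "wy": 0, "wz": 0}])

```text
time_s: 9.67
tcp_pos: [0.5924, -0.0571, 0.194]
ee_rot: [[-0.262, 0.965, -0.0], [0.965, 0.262, 0.0], [0.0, -0.0, -1.0]]
ft_force: [-0.1, 0.1, -1.2]
grip_width: 0.0131
```

```bash
python3 look.py 6;python3 crop.py scene6 270 205 60 60 10 c6
```

```text
9.6667 [ 0.5924 -0.0571  0.194 ] [[-0.262, 0.9651, -0.0003], [0.9651, 0.262, 0.0], [0.0001, -0.0003, -1.0]] [-0.1  0.1 -1.2] [-0.02 -0.   -0.01] 0.013148055456228413
```

View pics/c6.png

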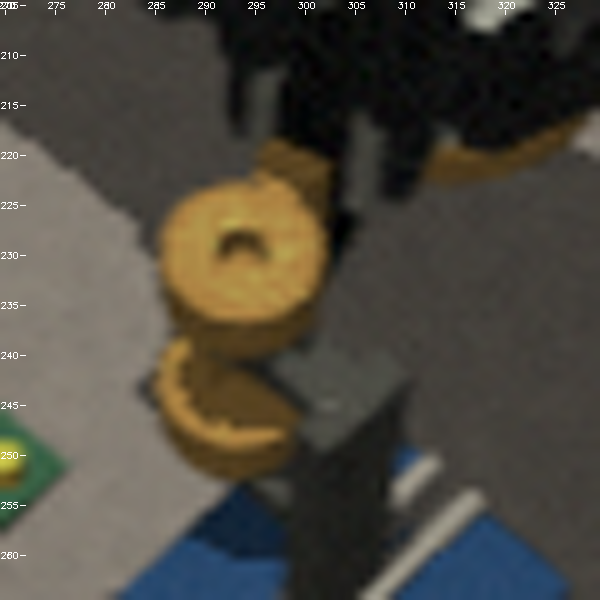

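The pin top shows inside the upper bore at (293,230), and there is no contact force. I keep lowering.

move_arm(commands=[{"jaw": 0.5, "x": 0, "y": 0, "z": 0.1, "wx": 0, "wy": 0, "wz": 0}, {"jaw": 0.5, "x": 0, "y": 0, "z": 0.1, "wx": 0, "wy": 0, "wz": 0}, {"jaw": 0.5, "x": 0, "y": 0, "z": 0, "wx": 0, "wy": 0, "wz": 0}])

```text
time_s: 10.02
tcp_pos: [0.5924, -0.0572, 0.192]
ee_rot: [[-0.262, 0.965, -0.0], [0.965, 0.262, 0.0], [0.0, -0.0, -1.0]]
ft_force: [-0.8, 0.3, -2.4]
grip_width: 0.0135
```

move_arm(commands=[{"jaw": 0.5, "x": 0, "y": 0, "z": 0.1, "wx": 0, "wy": 0, "wz": 0}, {"jaw": 0.5, "x": 0, "y": 0, "z": 0.1, "wx": 0, "wy": 0, "wz": 0}, {"jaw": 0.5, "x": 0, "y": 0, "z": 0, "wx": 0, "wy": 0, "wz": 0}])

```text
time_s: 10.27
tcp_pos: [0.5924, -0.0572, 0.19]
ee_rot: [[-0.262, 0.965, -0.0], [0.965, 0.262, 0.0], [0.0, -0.0, -1.0]]
ft_force: [-0.0, -0.3, -2.7]
grip_width: 0.0132
```

move_arm(commands=[{"jaw": 0.5, "x": 0, "y": 0, "z": 0.05, "wx": 0, "wy": 0, "wz": 0}, {"jaw": 0.5, "x": 0, "y": 0, "z": 0.05, "wx": 0, "wy": 0, "wz": 0}, {"jaw": 0.5, "x": 0, "y": 0, "z": 0, "wx": 0, "wy": 0, "wz": 0}])

```text
time_s: 10.52
tcp_pos: [0.5925, -0.0571, 0.1892]
ee_rot: [[-0.262, 0.965, -0.0], [0.965, 0.262, 0.0], [0.0, -0.0, -1.0]]
ft_force: [0.1, 0.9, -3.0]
grip_width: 0.0133
```

move_arm(commands=[{"jaw": 0.5, "x": 0, "y": 0, "z": 0.05, "wx": 0, "wy": 0, "wz": 0}, {"jaw": 0.5, "x": 0, "y": 0, "z": 0.05, "wx": 0, "wy": 0, "wz": 0}, {"jaw": 0.5, "x": 0, "y": 0, "z": 0, "wx": 0, "wy": 0, "wz": 0}])

```text
time_s: 10.77
tcp_pos: [0.5925, -0.0572, 0.1882]
ee_rot: [[-0.262, 0.965, -0.0], [0.965, 0.262, 0.0], [0.0, -0.0, -1.0]]
ft_force: [0.4, 0.3, -2.1]
grip_width: 0.013
```

move_arm(commands=[{"jaw": 0.5, "x": 0, "y": 0, "z": 0.05, "wx": 0, "wy": 0, "wz": 0}, {"jaw": 0.5, "x": 0, "y": 0, "z": 0, "wx": 0, "wy": 0, "wz": 0}])

```text
time_s: 10.93
tcp_pos: [0.5925, -0.0572, 0.1877]
ee_rot: [[-0.262, 0.965, -0.0], [0.965, 0.262, -0.0], [0.0, -0.0, -1.0]]
ft_force: [0.7, -0.2, -1.5]
grip_width: 0.0136
```

move_arm(commands=[{"jaw": 0.5, "x": 0, "y": 0, "z": 0.05, "wx": 0, "wy": 0, "wz": 0}, {"jaw": 0.5, "x": 0, "y": 0, "z": 0, "wx": 0, "wy": 0, "wz": 0}])

```text
time_s: 11.1
tcp_pos: [0.5926, -0.0572, 0.1874]
ee_rot: [[-0.262, 0.965, 0.0], [0.965, 0.262, -0.0], [-0.0, 0.0, -1.0]]
ft_force: [1.1, -1.0, -0.7]
grip_width: 0.0132
```

move_arm(commands=[{"jaw": 0.5, "x": 0, "y": 0, "z": 0.04, "wx": 0, "wy": 0, "wz": 0}, {"jaw": 0.5, "x": 0, "y": 0, "z": 0, "wx": 0, "wy": 0, "wz": 0}])

```text
time_s: 11.27
tcp_pos: [0.5926, -0.0572, 0.1874]
ee_rot: [[-0.262, 0.965, 0.001], [0.965, 0.262, -0.0], [-0.0, 0.001, -1.0]]
ft_force: [-2.0, 0.5, 1.7]
grip_width: 0.0132
```

The magnifier is seated: TCP z 0.1874 equals the disc height plus the grip offset, and the force rose about 4 N. I open the fingers to a loose cage, check it, then swing.

move_arm(commands=[{"jaw": 2.0, "x": 0, "y": 0, "z": 0, "wx": 0, "wy": 0, "wz": 0}, {"jaw": 2.0, "x": 0, "y": 0, "z": 0, "wx": 0, "wy": 0, "wz": 0}, {"jaw": 2.0, "x": 0, "y": 0, "z": 0, "wx": 0, "wy": 0, "wz": 0}, {"jaw": 2.0, "x": 0, "y": 0, "z": 0, "wx": 0, "wy": 0, "wz": 0}])

```text
time_s: 11.6
tcp_pos: [0.5926, -0.0572, 0.1869]
ee_rot: [[-0.262, 0.965, 0.0], [0.965, 0.262, 0.0], [-0.0, 0.0, -1.0]]
ft_force: [0.3, 0.1, 0.3]
grip_width: 0.0197
```

```bash
python3 look.py 7;python3 crop.py scene7 270 205 60 60 10 c7
```

```text
11.6 [ 0.5926 -0.0572  0.1869] [[-0.2619, 0.9651, 0.0], [0.9651, 0.2619, 0.0], [-0.0, 0.0, -1.0]] [0.3 0.1 0.3] [ 0.06 -0.   -0.02] 0.0196979558397315
```

View pics/c7.png

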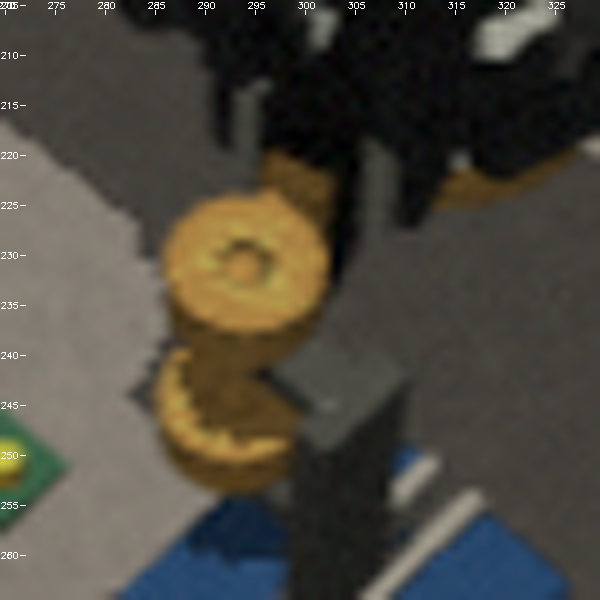

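The pin is flush with the top of the upper socket at (293.5,230.5), so both sockets are home. Swinging in steps.

move_arm(commands=[{"jaw": 2.0, "x": -0.01, "y": -0.26, "z": 0, "wx": 0, "wy": 0, "wz": -0.06}, {"jaw": 2.0, "x": -0.01, "y": -0.26, "z": 0, "wx": 0, "wy": 0, "wz": -0.06}, {"jaw": 2.0, "x": -0.01, "y": -0.26, "z": 0, "wx": 0, "wy": 0, "wz": -0.06}, {"jaw": 2.0, "x": -0.01, "y": -0.26, "z": 0, "wx": 0, "wy": 0, "wz": -0.06}, {"jaw": 2.0, "x": -0.01, "y": -0.26, "z": 0, "wx": 0, "wy": 0, "wz": -0.06}])

```text
time_s: 12.12
tcp_pos: [0.5807, -0.0625, 0.1869]
ee_rot: [[-0.538, 0.843, 0.0], [0.843, 0.538, 0.0], [-0.0, 0.0, -1.0]]
ft_force: [-0.2, -0.2, -0.1]
grip_width: 0.0205
```

```bash
cat > arc.py <<'E'
from h import *
s=get_state();R=s["ee_rot"];p=s["tcp_pos"];d=p[:2]-[.6037,-.0986]
f=np.degrees(np.arctan2(R[1,0],R[0,0]));print(s["time_s"],p.round(4),s["ft_force"].round(1),"phi",f%360,"tool x,y of tcp from pin mm",1000*d@R[:2,0],1000*d@R[:2,1],"want 42.9,0", s["grip_width"])
E
python3 arc.py
```

```text
12.1167 [ 0.5807 -0.0625  0.1869] [-0.2 -0.2 -0.1] phi 122.54800336183347 tool x,y of tcp from pin mm 42.8405565328592 0.06270757160252889 want 42.9,0 0.02048567284920039
```

move_arm(commands=[{"jaw": 2.0, "x": -0.01, "y": -0.26, "z": 0, "wx": 0, "wy": 0, "wz": -0.06}, {"jaw": 2.0, "x": -0.01, "y": -0.26, "z": 0, "wx": 0, "wy": 0, "wz": -0.06}, {"jaw": 2.0, "x": -0.01, "y": -0.26, "z": 0, "wx": 0, "wy": 0, "wz": -0.06}, {"jaw": 2.0, "x": -0.01, "y": -0.26, "z": 0, "wx": 0, "wy": 0, "wz": -0.06}, {"jaw": 2.0, "x": -0.01, "y": -0.26, "z": 0, "wx": 0, "wy": 0, "wz": -0.06}])

```text
time_s: 12.53
tcp_pos: [0.5709, -0.0711, 0.1869]
ee_rot: [[-0.763, 0.646, 0.0], [0.646, 0.763, 0.0], [0.0, 0.0, -1.0]]
ft_force: [-0.1, 0.2, -0.1]
grip_width: 0.0198
```

```bash
python3 arc.py
```

```text
12.5333 [ 0.5709 -0.0711  0.1869] [-0.1  0.2 -0.1] phi 139.73716631511502 tool x,y of tcp from pin mm 42.835826026615024 -0.17688600627146614 want 42.9,0 0.019767078113557646
```

move_arm(commands=[{"jaw": 2.0, "x": -0.01, "y": -0.26, "z": 0, "wx": 0, "wy": 0, "wz": -0.06}, {"jaw": 2.0, "x": -0.01, "y": -0.26, "z": 0, "wx": 0, "wy": 0, "wz": -0.06}, {"jaw": 2.0, "x": -0.01, "y": -0.26, "z": 0, "wx": 0, "wy": 0, "wz": -0.06}, {"jaw": 2.0, "x": -0.01, "y": -0.26, "z": 0, "wx": 0, "wy": 0, "wz": -0.06}, {"jaw": 2.0, "x": -0.01, "y": -0.26, "z": 0, "wx": 0, "wy": 0, "wz": -0.06}])

```text
time_s: 12.95
tcp_pos: [0.5642, -0.0822, 0.187]
ee_rot: [[-0.92, 0.392, 0.0], [0.392, 0.92, 0.0], [-0.0, 0.0, -1.0]]
ft_force: [-0.0, -0.0, 0.2]
grip_width: 0.02
```

```bash
python3 arc.py
```

```text
12.95 [ 0.5642 -0.0822  0.187 ] [-0.  -0.   0.2] phi 156.92355353890161 tool x,y of tcp from pin mm 42.74030541697959 -0.35331245474564216 want 42.9,0 0.02002549694420298
```

move_arm(commands=[{"jaw": 2.0, "x": -0.01, "y": -0.22, "z": 0, "wx": 0, "wy": 0, "wz": -0.05}, {"jaw": 2.0, "x": -0.01, "y": -0.22, "z": 0, "wx": 0, "wy": 0, "wz": -0.05}, {"jaw": 2.0, "x": 0, "y": -0.17, "z": 0, "wx": 0, "wy": 0, "wz": -0.04}, {"jaw": 2.0, "x": 0, "y": 0, "z": 0, "wx": 0, "wy": 0, "wz": 0}, {"jaw": 2.0, "x": 0, "y": 0, "z": 0, "wx": 0, "wy": 0, "wz": 0}])

```text
time_s: 13.37
tcp_pos: [0.5623, -0.088, 0.1869]
ee_rot: [[-0.965, 0.264, 0.0], [0.264, 0.965, 0.0], [-0.0, 0.0, -1.0]]
ft_force: [0.2, 0.6, -0.4]
grip_width: 0.02
```

```bash
python3 arc.py; python3 look.py 8; python3 crop.py scene8 215 195 100 75 8 c8;python3 crop.py top8 250 130 130 100 6 d8
```

```text
13.3667 [ 0.5623 -0.088   0.1869] [ 0.2  0.6 -0.4] phi 164.69839926823894 tool x,y of tcp from pin mm 42.74828980644227 -0.6560834861872278 want 42.9,0 0.02002299867733845
13.3667 [ 0.5623 -0.088   0.1869] [[-0.9646, 0.2639, 0.0], [0.2639, 0.9646, 0.0], [-0.0, 0.0, -1.0]] [ 0.2  0.6 -0.4] [ 0.02 -0.    0.04] 0.02002299867733845
```

View pics/c8.png

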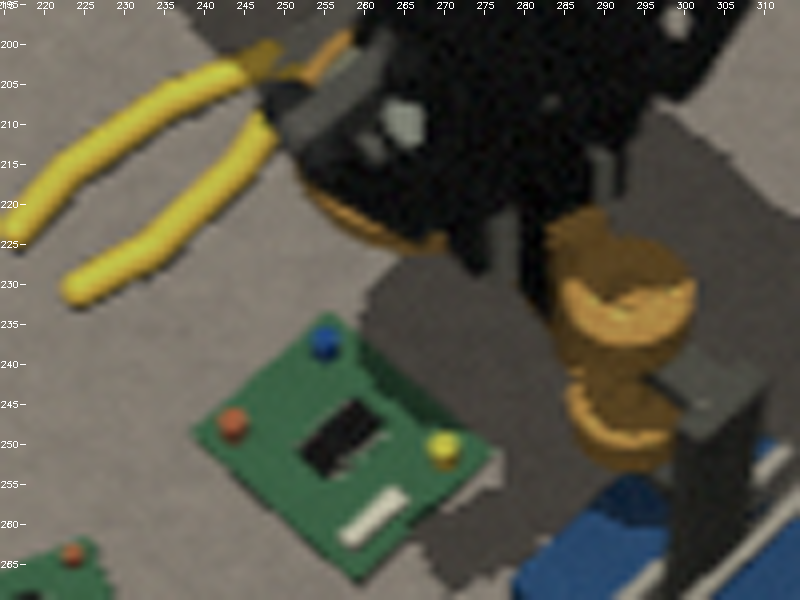

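View pics/d8.png

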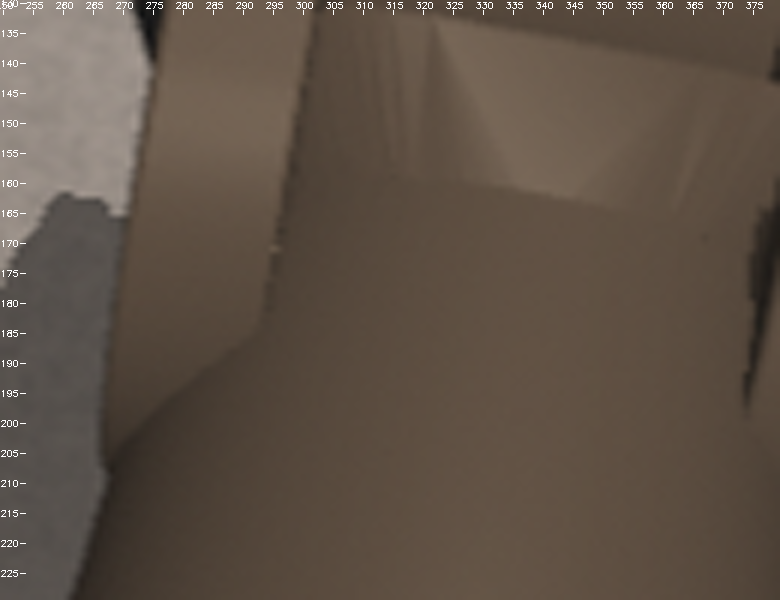

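move_arm(commands=[{"jaw": 2.0, "x": -0.01, "y": -0.25, "z": 0, "wx": 0, "wy": 0, "wz": -0.06}, {"jaw": 2.0, "x": -0.01, "y": -0.25, "z": 0, "wx": 0, "wy": 0, "wz": -0.06}, {"jaw": 2.0, "x": -0.01, "y": -0.25, "z": 0, "wx": 0, "wy": 0, "wz": -0.06}, {"jaw": 2.0, "x": -0.01, "y": -0.25, "z": 0, "wx": 0, "wy": 0, "wz": -0.06}, {"jaw": 2.0, "x": -0.01, "y": -0.25, "z": 0, "wx": 0, "wy": 0, "wz": -0.06}])

```text
time_s: 13.88
tcp_pos: [0.561, -0.1002, 0.1869]
ee_rot: [[-0.999, -0.037, 0.0], [-0.037, 0.999, 0.0], [-0.0, 0.0, -1.0]]
ft_force: [-0.6, 0.8, 0.3]
grip_width: 0.0201
```

move_arm(commands=[{"jaw": 2.0, "x": 0, "y": -0.21, "z": 0, "wx": 0, "wy": 0, "wz": -0.05}, {"jaw": 2.0, "x": 0, "y": -0.17, "z": 0, "wx": 0, "wy": 0, "wz": -0.04}, {"jaw": 2.0, "x": 0, "y": -0.08, "z": 0, "wx": 0, "wy": 0, "wz": -0.02}, {"jaw": 2.0, "x": 0, "y": 0, "z": 0, "wx": 0, "wy": 0, "wz": 0}, {"jaw": 2.0, "x": 0, "y": 0, "z": 0, "wx": 0, "wy": 0, "wz": 0}])

```text
time_s: 14.3
tcp_pos: [0.5613, -0.1048, 0.1869]
ee_rot: [[-0.99, -0.143, -0.0], [-0.143, 0.99, 0.0], [0.0, 0.0, -1.0]]
ft_force: [-0.8, 0.6, 0.9]
grip_width: 0.0202
```

```bash
python3 arc.py; python3 look.py 9; python3 crop.py scene9 215 195 100 75 8 c9
```

```text
14.3 [ 0.5613 -0.1048  0.1869] [-0.8  0.6  0.9] phi 188.19853713386328 tool x,y of tcp from pin mm 42.86891871337574 -0.08893459789307442 want 42.9,0 0.020233262938471896
14.3 [ 0.5613 -0.1048  0.1869] [[-0.9898, -0.1426, -0.0001], [-0.1426, 0.9898, 0.0001], [0.0001, 0.0001, -1.0]] [-0.8  0.6  0.9] [ 0.    0.05 -0.  ] 0.020233262938471896
```

View pics/c9.png

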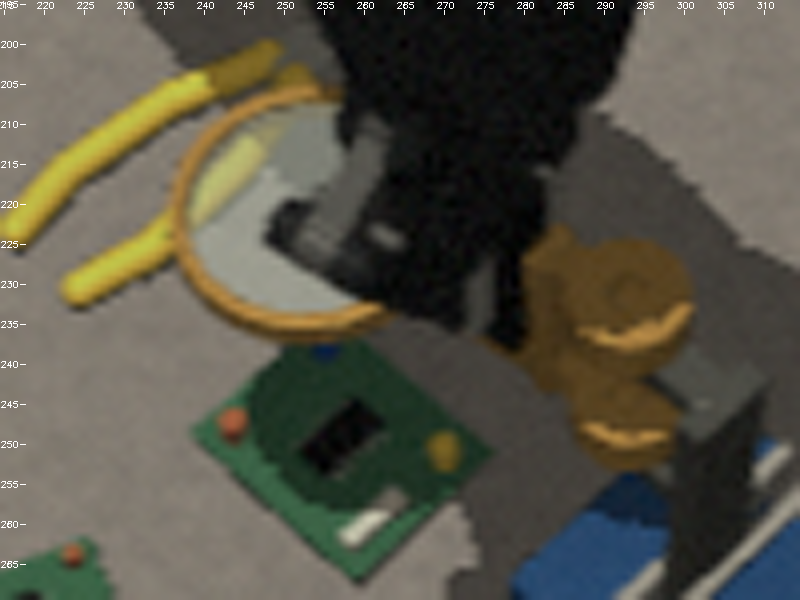

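```bash
cat > lens.py <<'E'
from h import *
import sys
from scipy.optimize import least_squares
n,f,x0,y0,x1,y1=sys.argv[1:];x0,y0,x1,y1=map(int,(x0,y0,x1,y1))
h=cv2.cvtColor(cv2.imread(f"pics/{f}.png"),cv2.COLOR_BGR2HSV);m=cv2.inRange(h,(9,90,60),(21,255,255))
mm=np.zeros_like(m);mm[y0:y1,x0:x1]=m[y0:y1,x0:x1]
ys,xs=np.nonzero(mm);P=onz(n,np.c_[xs,ys],.140)[:,:2]
pin={"scene":np.array([.6038,-.0982]),"top":np.array([.6019,-.0986])}[n]
chip={"scene":np.array([.5066,-.1106]),"top":np.array([.5024,-.1100])}[n]
r=least_squares(lambda p:np.hypot(*(P-p).T)-.0362,pin+[-.1,-.01],loss='soft_l1',f_scale=.002).x
d=r-pin;c=chip-pin;print(len(xs),r,"dist",np.linalg.norm(d),"ang",np.degrees(np.arctan2(d[1],d[0]))%360,"chip ang",np.degrees(np.arctan2(c[1],c[0]))%360,"lens-chip",r-chip)
E
python3 lens.py scene scene9 233 200 264 240
```

```text
193 [ 0.50544445 -0.10971879] dist 0.09902776038590155 ang 186.67969492554937 chip ang 187.2700686453734 lens-chip [-0.00115555  0.00088121]
```

The lens is within about 1.5 mm of being over the chip. I open the fingers, rise straight up and move away.

move_arm(commands=[{"jaw": 3, "x": 0, "y": 0, "z": 0, "wx": 0, "wy": 0, "wz": 0}, {"jaw": 4, "x": 0, "y": 0, "z": 0, "wx": 0, "wy": 0, "wz": 0}, {"jaw": 5, "x": 0, "y": 0, "z": 0, "wx": 0, "wy": 0, "wz": 0}, {"jaw": 6, "x": 0, "y": 0, "z": 0, "wx": 0, "wy": 0, "wz": 0}, {"jaw": 6, "x": 0, "y": 0, "z": 0, "wx": 0, "wy": 0, "wz": 0}])

```text
time_s: 14.82
tcp_pos: [0.5613, -0.1049, 0.1869]
ee_rot: [[-0.99, -0.144, -0.0], [-0.144, 0.99, 0.0], [0.0, 0.0, -1.0]]
ft_force: [-0.3, -0.5, -0.1]
grip_width: 0.0598
```

move_arm(commands=[{"jaw": 6, "x": 0, "y": 0, "z": -1, "wx": 0, "wy": 0, "wz": 0}, {"jaw": 6, "x": 0, "y": 0, "z": -2, "wx": 0, "wy": 0, "wz": 0}, {"jaw": 6, "x": 0, "y": 0, "z": -3, "wx": 0, "wy": 0, "wz": 0}, {"jaw": 6, "x": 0, "y": 0, "z": -3, "wx": 0, "wy": 0, "wz": 0}, {"jaw": 6, "x": 0, "y": 0, "z": -2, "wx": 0, "wy": 0, "wz": 0}])

```text
time_s: 15.23
tcp_pos: [0.5614, -0.1049, 0.3006]
ee_rot: [[-0.99, -0.144, 0.003], [-0.144, 0.99, -0.001], [-0.003, -0.001, -1.0]]
ft_force: [-0.3, 0.1, 0.2]
grip_width: 0.0598
```

move_arm(commands=[{"jaw": 6, "x": 3, "y": 2, "z": 0, "wx": 0, "wy": 0, "wz": 0}, {"jaw": 6, "x": 3, "y": 2.5, "z": 0, "wx": 0, "wy": 0, "wz": 0}, {"jaw": 6, "x": 3, "y": 2.5, "z": 0, "wx": 0, "wy": 0, "wz": 0}, {"jaw": 6, "x": 3, "y": 2.5, "z": 0, "wx": 0, "wy": 0, "wz": 0}, {"jaw": 6, "x": 3, "y": 2.5, "z": 0, "wx": 0, "wy": 0, "wz": 0}])

```text
time_s: 15.65
tcp_pos: [0.394, -0.0071, 0.2975]
ee_rot: [[-0.99, -0.143, 0.001], [-0.143, 0.99, 0.0], [-0.001, -0.0, -1.0]]
ft_force: [-0.5, 1.1, 0.8]
grip_width: 0.06
```

move_arm(commands=[{"jaw": 6, "x": 3, "y": 2.5, "z": 0, "wx": 0, "wy": 0, "wz": 0}, {"jaw": 6, "x": 3, "y": 2.5, "z": 0, "wx": 0, "wy": 0, "wz": 0}, {"jaw": 6, "x": 3, "y": 2.5, "z": 0, "wx": 0, "wy": 0, "wz": 0}, {"jaw": 6, "x": 0, "y": 0, "z": 0, "wx": 0, "wy": 0, "wz": 0}, {"jaw": 6, "x": 0, "y": 0, "z": 0, "wx": 0, "wy": 0, "wz": 0}])

```text
time_s: 16.07
tcp_pos: [0.2946, 0.0543, 0.2983]
ee_rot: [[-0.989, -0.147, 0.003], [-0.147, 0.989, 0.001], [-0.003, 0.0, -1.0]]
ft_force: [1.0, 0.2, 0.3]
grip_width: 0.06
```

```bash
python3 look.py 10; python3 crop.py scene10 215 195 100 75 8 c10;python3 crop.py top10 270 130 100 130 4 d10
```

```text
16.0667 [0.2946 0.0543 0.2983] [[-0.9891, -0.147, 0.0033], [-0.147, 0.9891, 0.0005], [-0.0034, 0.0, -1.0]] [1.  0.2 0.3] [-0.05  0.01 -0.02] 0.05997673745780085
```

View pics/c10.png

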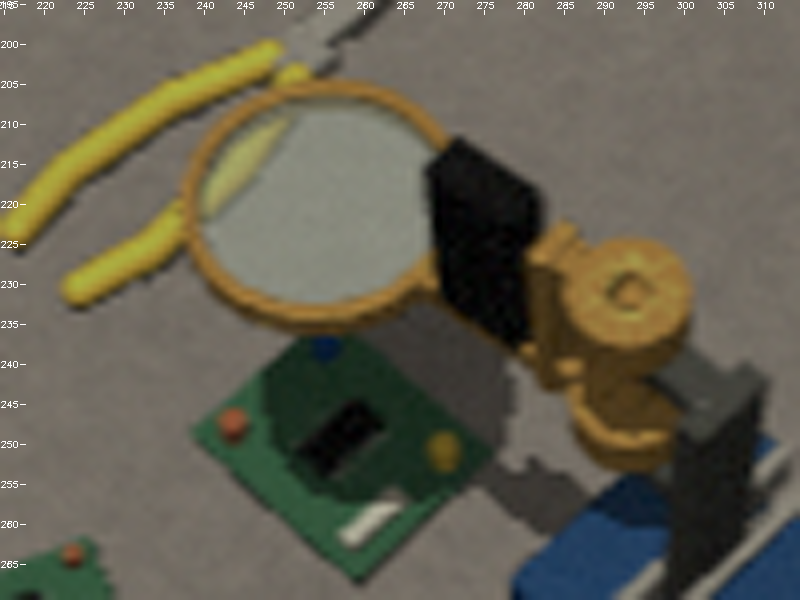

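View pics/top10.png

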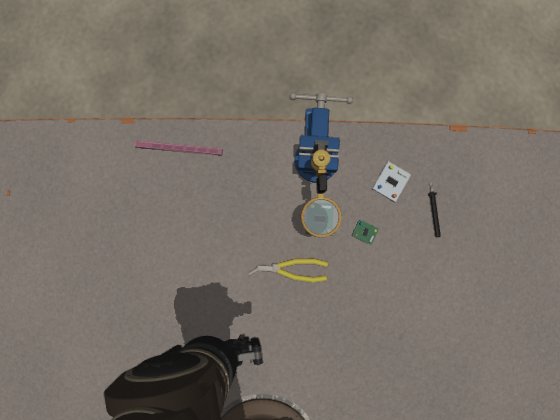

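```bash
python3 lens.py scene scene10 235 200 270 238;python3 lens.py top top10 298 198 345 240
```

```text
247 [ 0.50585435 -0.10638485] dist 0.09828703719377226 ang 184.77683698193889 chip ang 187.2700686453734 lens-chip [-0.00074565  0.00421515]
284 [ 0.500263   -0.10447764] dist 0.10180680467805461 ang 183.30971236369996 chip ang 186.53604159122466 lens-chip [-0.002137    0.00552236]
```

move_arm(commands=[{"jaw": 6, "x": 0, "y": 0, "z": 0, "wx": 0, "wy": 0, "wz": 0}, {"jaw": 6, "x": 0, "y": 0, "z": 0, "wx": 0, "wy": 0, "wz": 0}, {"jaw": 6, "x": 0, "y": 0, "z": 0, "wx": 0, "wy": 0, "wz": 0}, {"jaw": 6, "x": 0, "y": 0, "z": 0, "wx": 0, "wy": 0, "wz": 0}, {"jaw": 6, "x": 0, "y": 0, "z": 0, "wx": 0, "wy": 0, "wz": 0}])

```text
time_s: 16.58
tcp_pos: [0.2961, 0.0533, 0.2967]
ee_rot: [[-0.99, -0.143, -0.001], [-0.143, 0.99, -0.0], [0.001, -0.0, -1.0]]
ft_force: [1.0, -0.0, 0.2]
grip_width: 0.06
```

move_arm(commands=[{"jaw": 6, "x": 0, "y": 0, "z": 0, "wx": 0, "wy": 0, "wz": 0}, {"jaw": 6, "x": 0, "y": 0, "z": 0, "wx": 0, "wy": 0, "wz": 0}, {"jaw": 6, "x": 0, "y": 0, "z": 0, "wx": 0, "wy": 0, "wz": 0}, {"jaw": 6, "x": 0, "y": 0, "z": 0, "wx": 0, "wy": 0, "wz": 0}, {"jaw": 6, "x": 0, "y": 0, "z": 0, "wx": 0, "wy": 0, "wz": 0}])

```text
time_s: 17.0
tcp_pos: [0.2957, 0.0536, 0.2969]
ee_rot: [[-0.99, -0.144, 0.0], [-0.144, 0.99, 0.0], [-0.0, 0.0, -1.0]]
ft_force: [-1.0, 0.3, -0.0]
grip_width: 0.0596
```

```bash
python3 look.py 11; python3 lens.py scene scene11 235 200 270 238;python3 lens.py top top11 298 198 345 240
python3 - <<'E'
import cv2,numpy as np
for n in("scene","top"):
    d=cv2.absdiff(cv2.imread(f"pics/{n}10.png"),cv2.imread(f"pics/{n}11.png")).max(2);ys,xs=np.nonzero(d>40);print(n,len(xs),(xs.min(),xs.max(),ys.min(),ys.max()) if len(xs) else "")
    d=cv2.absdiff(cv2.imread(f"pics/{n}0.png"),cv2.imread(f"pics/{n}11.png")).max(2)
    boxes={"scene":{"plier":(213,185,234,236),"tube":(356,180,414,230),"probe":(158,318,202,354)},"top":{"plier":(247,255,330,284),"tube":(133,140,226,158),"probe":(426,182,442,240)}}[n]
    for k,(a,b,c,e) in boxes.items(): print(n,k,int((d[b:e,a:c]>40).sum()))
E
```

```text
17.0 [0.2957 0.0536 0.2969] [[-0.9896, -0.1438, 0.0], [-0.1438, 0.9896, 0.0], [-0.0, 0.0, -1.0]] [-1.   0.3 -0. ] [-0.02 -0.03 -0.02] 0.05964769027098016
245 [ 0.50585514 -0.10636667] dist 0.09828474407036515 ang 184.7663145271754 chip ang 187.2700686453734 lens-chip [-0.00074486  0.00423333]
284 [ 0.500263   -0.10447764] dist 0.10180680467805461 ang 183.30971236369996 chip ang 186.53604159122466 lens-chip [-0.002137    0.00552236]
scene 91 (np.int64(205), np.int64(286), np.int64(7), np.int64(170))
scene plier 0
scene tube 0
scene probe 0
top 237 (np.int64(42), np.int64(254), np.int64(286), np.int64(419))
top plier 0
top tube 0
top probe 0
```

The lens crept back 2 to 3° while the pad opened. It is now still, but 4 to 5 mm to one side of the chip. There is plenty of time, so I go back, nudge it, and back off the pad before opening.

move_arm(commands=[{"jaw": 4, "x": -3, "y": -2.4, "z": 0, "wx": 0, "wy": 0, "wz": 0}, {"jaw": 4, "x": -3, "y": -2.4, "z": 0, "wx": 0, "wy": 0, "wz": 0}, {"jaw": 4, "x": -3, "y": -2.4, "z": 0, "wx": 0, "wy": 0, "wz": 0}, {"jaw": 4, "x": -3, "y": -2.4, "z": 0, "wx": 0, "wy": 0, "wz": 0}, {"jaw": 4, "x": -3, "y": -2.4, "z": 0, "wx": 0, "wy": 0, "wz": 0}])

```text
time_s: 17.52
tcp_pos: [0.4629, -0.0448, 0.2968]
ee_rot: [[-0.99, -0.144, 0.001], [-0.144, 0.99, 0.0], [-0.001, -0.0, -1.0]]
ft_force: [-0.6, 0.9, 0.9]
grip_width: 0.04
```

move_arm(commands=[{"jaw": 4, "x": -3, "y": -2.5, "z": 0, "wx": 0, "wy": 0, "wz": 0}, {"jaw": 4, "x": -3, "y": -2.5, "z": 0, "wx": 0, "wy": 0, "wz": 0}, {"jaw": 4, "x": -3, "y": -2.5, "z": 0, "wx": 0, "wy": 0, "wz": 0}, {"jaw": 4, "x": 0, "y": 0, "z": 0, "wx": 0, "wy": 0, "wz": 0}, {"jaw": 4, "x": 0, "y": 0, "z": 0, "wx": 0, "wy": 0, "wz": 0}])

```text
time_s: 17.93
tcp_pos: [0.5625, -0.1059, 0.2945]
ee_rot: [[-0.99, -0.142, -0.004], [-0.142, 0.99, 0.001], [0.004, 0.001, -1.0]]
ft_force: [-0.8, 0.5, 0.1]
grip_width: 0.04
```

```bash
python3 arc.py
```

```text
17.9333 [ 0.5625 -0.1059  0.2945] [-0.8  0.5  0.1] phi 188.17539196781428 tool x,y of tcp from pin mm 41.828528783042046 -1.3606805606395451 want 42.9,0 0.04000403149196158
```

move_arm(commands=[{"jaw": 4, "x": 0, "y": 0.3, "z": 2, "wx": 0, "wy": 0, "wz": 0}, {"jaw": 4, "x": 0, "y": 0, "z": 2.5, "wx": 0, "wy": 0, "wz": 0}, {"jaw": 4, "x": 0, "y": 0, "z": 2.5, "wx": 0, "wy": 0, "wz": 0}, {"jaw": 4, "x": 0, "y": 0, "z": 2.5, "wx": 0, "wy": 0, "wz": 0}, {"jaw": 4, "x": 0, "y": 0, "z": 1, "wx": 0, "wy": 0, "wz": 0}])

```text
time_s: 18.35
tcp_pos: [0.5586, -0.1009, 0.1893]
ee_rot: [[-0.99, -0.144, -0.004], [-0.144, 0.99, 0.001], [0.003, 0.001, -1.0]]
ft_force: [0.1, -0.1, -1.3]
grip_width: 0.0401
```

move_arm(commands=[{"jaw": 2.2, "x": 0, "y": 0, "z": 0, "wx": 0, "wy": 0, "wz": 0}, {"jaw": 2.2, "x": 0, "y": 0, "z": 0, "wx": 0, "wy": 0, "wz": 0}, {"jaw": 2.2, "x": 0, "y": 0, "z": 0, "wx": 0, "wy": 0, "wz": 0}, {"jaw": 2.2, "x": 0, "y": 0, "z": 0, "wx": 0, "wy": 0, "wz": 0}, {"jaw": 2.2, "x": 0, "y": 0, "z": 0, "wx": 0, "wy": 0, "wz": 0}], grip_force=20)

```text
time_s: 18.77
tcp_pos: [0.5615, -0.102, 0.1935]
ee_rot: [[-0.99, -0.144, 0.002], [-0.144, 0.99, -0.0], [-0.002, -0.001, -1.0]]
ft_force: [-0.4, -0.3, -0.4]
grip_width: 0.0223
```

```bash
python3 arc.py; python3 look.py 12; python3 lens.py scene scene12 233 200 264 240; python3 crop.py scene12 215 195 100 75 8 c12
```

```text
18.7667 [ 0.5615 -0.102   0.1935] [-0.4 -0.3 -0.4] phi 188.26484370400124 tool x,y of tcp from pin mm 42.22162192033327 2.673477362316851 want 42.9,0 0.022288211005404443
18.7667 [ 0.5615 -0.102   0.1935] [[-0.9896, -0.1437, 0.0025], [-0.1437, 0.9896, -0.0005], [-0.0024, -0.0008, -1.0]] [-0.4 -0.3 -0.4] [ 0.08 -0.03  0.03] 0.022288211005404443
182 [ 0.50600071 -0.10595658] dist 0.09810640410745856 ang 184.53470228472872 chip ang 187.2700686453734 lens-chip [-0.00059929  0.00464342]
```

View pics/c12.png

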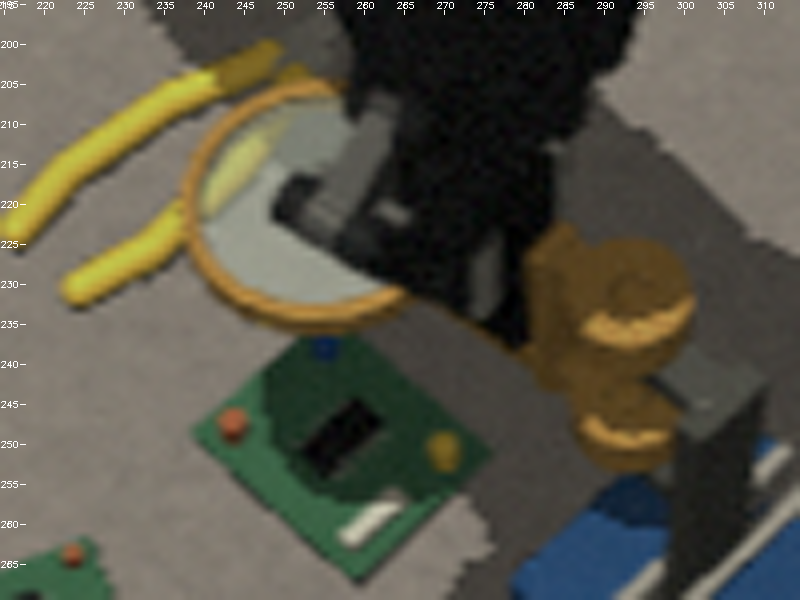

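move_arm(commands=[{"jaw": 2.2, "x": 0, "y": -0.15, "z": 0, "wx": 0, "wy": 0, "wz": 0}, {"jaw": 2.2, "x": 0, "y": -0.15, "z": 0, "wx": 0, "wy": 0, "wz": 0}, {"jaw": 2.2, "x": 0, "y": -0.15, "z": 0, "wx": 0, "wy": 0, "wz": 0}, {"jaw": 2.2, "x": 0, "y": -0.1, "z": 0, "wx": 0, "wy": 0, "wz": 0}, {"jaw": 2.2, "x": 0, "y": -0.05, "z": 0, "wx": 0, "wy": 0, "wz": 0}])

```text
time_s: 19.28
tcp_pos: [0.5617, -0.1081, 0.1918]
ee_rot: [[-0.99, -0.144, -0.0], [-0.144, 0.99, 0.0], [0.0, 0.0, -1.0]]
ft_force: [-0.5, 0.1, 0.6]
grip_width: 0.0214
```

move_arm(commands=[{"jaw": 2.2, "x": 0, "y": 0, "z": 0, "wx": 0, "wy": 0, "wz": 0}, {"jaw": 2.2, "x": 0, "y": 0, "z": 0, "wx": 0, "wy": 0, "wz": 0}])

```text
time_s: 19.45
tcp_pos: [0.5617, -0.1079, 0.1918]
ee_rot: [[-0.99, -0.144, -0.0], [-0.144, 0.99, 0.0], [0.0, 0.0, -1.0]]
ft_force: [-0.1, 0.2, 0.4]
grip_width: 0.0222
```

```bash
python3 arc.py; python3 look.py 13; python3 lens.py scene scene13 233 200 264 240
```

```text
19.45 [ 0.5617 -0.1079  0.1918] [-0.1  0.2  0.4] phi 188.25418488204582 tool x,y of tcp from pin mm 42.9170121192242 -3.2030694675522122 want 42.9,0 0.02218520269924191
19.45 [ 0.5617 -0.1079  0.1918] [[-0.9896, -0.1436, -0.0001], [-0.1436, 0.9896, 0.0], [0.0001, 0.0001, -1.0]] [-0.1  0.2  0.4] [0.06 0.05 0.02] 0.02218520269924191
196 [ 0.50614783 -0.11371868] dist 0.09887758255998752 ang 189.02981779960612 chip ang 187.2700686453734 lens-chip [-0.00045217 -0.00311868]
```

move_arm(commands=[{"jaw": 2.2, "x": 0, "y": 0.15, "z": 0, "wx": 0, "wy": 0, "wz": 0}, {"jaw": 2.2, "x": 0, "y": 0.15, "z": 0, "wx": 0, "wy": 0, "wz": 0}, {"jaw": 2.2, "x": 0, "y": 0, "z": 0, "wx": 0, "wy": 0, "wz": 0}, {"jaw": 2.2, "x": 0, "y": 0, "z": 0, "wx": 0, "wy": 0, "wz": 0}])

```text
time_s: 19.88
tcp_pos: [0.5613, -0.1047, 0.192]
ee_rot: [[-0.99, -0.144, 0.0], [-0.144, 0.99, -0.0], [-0.0, -0.0, -1.0]]
ft_force: [-0.3, 0.3, 0.1]
grip_width: 0.022
```

```bash
python3 arc.py; python3 look.py 14; python3 lens.py scene scene14 233 200 264 240
```

```text
19.8833 [ 0.5613 -0.1047  0.192 ] [-0.3  0.3  0.1] phi 188.27760226510497 tool x,y of tcp from pin mm 42.85401346960333 0.028711419986632833 want 42.9,0 0.022037981336686874
19.8833 [ 0.5613 -0.1047  0.192 ] [[-0.9896, -0.144, 0.0001], [-0.144, 0.9896, -0.0], [-0.0001, -0.0001, -1.0]] [-0.3  0.3  0.1] [-0.05 -0.01 -0.02] 0.022037981336686874
195 [ 0.50623371 -0.11039703] dist 0.09832572324642579 ang 187.12573725615965 chip ang 187.2700686453734 lens-chip [-0.00036629  0.00020297]
```

move_arm(commands=[{"jaw": 2.2, "x": 0, "y": 0, "z": 0, "wx": 0, "wy": 0, "wz": 0}, {"jaw": 2.2, "x": 0, "y": 0, "z": 0, "wx": 0, "wy": 0, "wz": 0}, {"jaw": 2.2, "x": 0, "y": 0, "z": 0, "wx": 0, "wy": 0, "wz": 0}, {"jaw": 2.2, "x": 0, "y": 0, "z": 0, "wx": 0, "wy": 0, "wz": 0}])

```text
time_s: 20.32
tcp_pos: [0.5613, -0.1049, 0.1919]
ee_rot: [[-0.99, -0.144, 0.0], [-0.144, 0.99, -0.0], [-0.0, -0.0, -1.0]]
ft_force: [-0.1, -0.4, -0.2]
grip_width: 0.022
```

```bash
python3 look.py 15; python3 lens.py scene scene15 233 200 264 240
```

```text
20.3167 [ 0.5613 -0.1049  0.1919] [[-0.9896, -0.1436, 0.0], [-0.1436, 0.9896, -0.0], [-0.0, -0.0, -1.0]] [-0.1 -0.4 -0.2] [ 0.03 -0.05  0.01] 0.021970571569059717
193 [ 0.50625798 -0.11042423] dist 0.09830501866686477 ang 187.14322264541778 chip ang 187.2700686453734 lens-chip [-0.00034202  0.00017577]
```

move_arm(commands=[{"jaw": 2.5, "x": 0, "y": 0, "z": 0, "wx": 0, "wy": 0, "wz": 0}, {"jaw": 2.8, "x": 0, "y": 0, "z": 0, "wx": 0, "wy": 0, "wz": 0}, {"jaw": 3.2, "x": 0, "y": 0, "z": 0, "wx": 0, "wy": 0, "wz": 0}, {"jaw": 3.6, "x": 0, "y": 0, "z": 0, "wx": 0, "wy": 0, "wz": 0}, {"jaw": 4, "x": 0, "y": 0, "z": 0, "wx": 0, "wy": 0, "wz": 0}])

```text
time_s: 20.83
tcp_pos: [0.5613, -0.1049, 0.1919]
ee_rot: [[-0.99, -0.144, -0.0], [-0.144, 0.99, -0.0], [0.0, 0.0, -1.0]]
ft_force: [-0.2, -0.5, -0.8]
grip_width: 0.0401
```

move_arm(commands=[{"jaw": 5, "x": 0, "y": 0, "z": 0, "wx": 0, "wy": 0, "wz": 0}, {"jaw": 6, "x": 0, "y": 0, "z": 0, "wx": 0, "wy": 0, "wz": 0}, {"jaw": 6, "x": 0, "y": 0, "z": 0, "wx": 0, "wy": 0, "wz": 0}])

```text
time_s: 21.08
tcp_pos: [0.5613, -0.1049, 0.1919]
ee_rot: [[-0.99, -0.144, 0.0], [-0.144, 0.99, 0.0], [-0.0, 0.0, -1.0]]
ft_force: [0.5, -1.0, -0.8]
grip_width: 0.06
```

```bash
python3 look.py 16; python3 lens.py scene scene16 233 200 262 240; python3 crop.py scene16 215 195 100 75 8 c16
```

```text
21.0833 [ 0.5613 -0.1049  0.1919] [[-0.9896, -0.1437, 0.0], [-0.1437, 0.9896, 0.0], [-0.0, 0.0, -1.0]] [ 0.5 -1.  -0.8] [-0.01 -0.03  0.01] 0.060035254310778316
157 [ 0.50661772 -0.11055519] dist 0.09796451925706263 ang 187.2453816276261 chip ang 187.2700686453734 lens-chip [1.77157884e-05 4.48120739e-05]
```

View pics/c16.png

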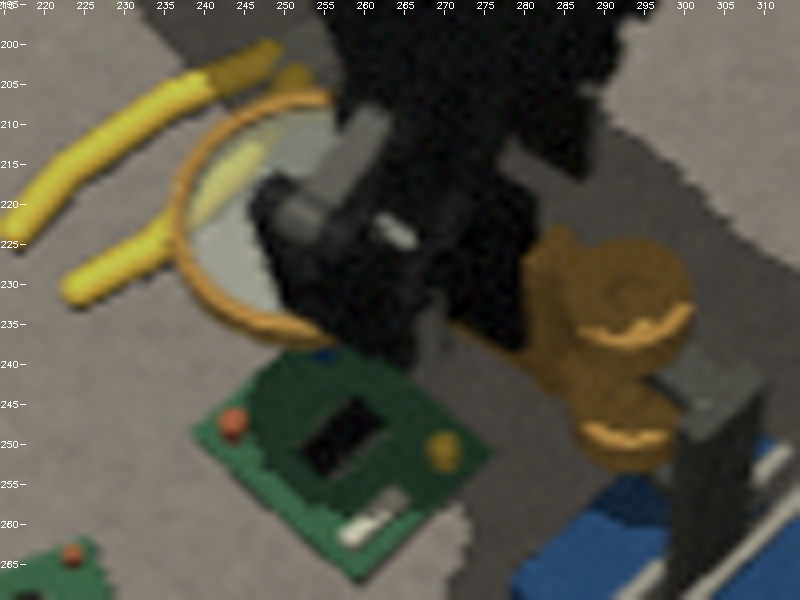

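The lens did not move when the fingers opened. The arm goes up and away.

move_arm(commands=[{"jaw": 6, "x": 0, "y": 0, "z": -1, "wx": 0, "wy": 0, "wz": 0}, {"jaw": 6, "x": 0, "y": 0, "z": -2, "wx": 0, "wy": 0, "wz": 0}, {"jaw": 6, "x": 0, "y": 0, "z": -3, "wx": 0, "wy": 0, "wz": 0}, {"jaw": 6, "x": 0, "y": 0, "z": -3, "wx": 0, "wy": 0, "wz": 0}, {"jaw": 6, "x": 0, "y": 0, "z": -2, "wx": 0, "wy": 0, "wz": 0}])

```text
time_s: 21.6
tcp_pos: [0.5614, -0.1049, 0.3056]
ee_rot: [[-0.99, -0.144, 0.003], [-0.144, 0.99, -0.001], [-0.003, -0.001, -1.0]]
ft_force: [1.1, 0.5, -0.3]
grip_width: 0.0599
```

move_arm(commands=[{"jaw": 6, "x": 3, "y": 2.5, "z": 0, "wx": 0, "wy": 0, "wz": 0}, {"jaw": 6, "x": 3, "y": 2.5, "z": 0, "wx": 0, "wy": 0, "wz": 0}, {"jaw": 6, "x": 3, "y": 2.5, "z": 0, "wx": 0, "wy": 0, "wz": 0}, {"jaw": 6, "x": 3, "y": 2.5, "z": 0, "wx": 0, "wy": 0, "wz": 0}, {"jaw": 6, "x": 3, "y": 2.5, "z": 0, "wx": 0, "wy": 0, "wz": 0}])

```text
time_s: 22.02
tcp_pos: [0.3933, -0.0022, 0.3026]
ee_rot: [[-0.99, -0.143, 0.001], [-0.143, 0.99, 0.0], [-0.001, 0.0, -1.0]]
ft_force: [-0.4, 0.3, 1.2]
grip_width: 0.0598
```

move_arm(commands=[{"jaw": 6, "x": 3, "y": 2.5, "z": 0, "wx": 0, "wy": 0, "wz": 0}, {"jaw": 6, "x": 3, "y": 2.5, "z": 0, "wx": 0, "wy": 0, "wz": 0}, {"jaw": 6, "x": 3, "y": 2.5, "z": 0, "wx": 0, "wy": 0, "wz": 0}, {"jaw": 6, "x": 0, "y": 0, "z": 0, "wx": 0, "wy": 0, "wz": 0}, {"jaw": 6, "x": 0, "y": 0, "z": 0, "wx": 0, "wy": 0, "wz": 0}])

```text
time_s: 22.43
tcp_pos: [0.2939, 0.0593, 0.3033]
ee_rot: [[-0.989, -0.147, 0.003], [-0.147, 0.989, 0.001], [-0.003, 0.0, -1.0]]
ft_force: [-0.5, 0.0, -0.4]
grip_width: 0.0599
```

move_arm(commands=[{"jaw": 6, "x": 0, "y": 0, "z": 0, "wx": 0, "wy": 0, "wz": 0}, {"jaw": 6, "x": 0, "y": 0, "z": 0, "wx": 0, "wy": 0, "wz": 0}, {"jaw": 6, "x": 0, "y": 0, "z": 0, "wx": 0, "wy": 0, "wz": 0}, {"jaw": 6, "x": 0, "y": 0, "z": 0, "wx": 0, "wy": 0, "wz": 0}, {"jaw": 6, "x": 0, "y": 0, "z": 0, "wx": 0, "wy": 0, "wz": 0}])

```text
time_s: 22.85
tcp_pos: [0.2955, 0.0582, 0.3016]
ee_rot: [[-0.99, -0.142, -0.001], [-0.142, 0.99, -0.0], [0.001, -0.0, -1.0]]
ft_force: [-0.2, -0.6, 0.1]
grip_width: 0.06
```

```bash
python3 look.py 17; python3 lens.py scene scene17 233 200 270 238;python3 lens.py top top17 298 198 345 240; python3 crop.py scene17 215 195 100 75 8 c17
python3 - <<'E'
import cv2
for n,bx in (("scene",{"plier":(213,185,234,236),"tube":(356,180,414,230),"probe":(158,318,202,354),"board":(240,250,280,268)}),("top",{"plier":(247,255,330,284),"tube":(133,140,226,158),"probe":(426,182,442,240)})):
    d=cv2.absdiff(cv2.imread(f"pics/{n}0.png"),cv2.imread(f"pics/{n}17.png")).max(2)
    for k,(a,b,c,e) in bx.items(): print(n,k,int((d[b:e,a:c]>40).sum()))
E
```

```text
22.85 [0.2955 0.0582 0.3016] [[-0.9898, -0.1423, -0.0011], [-0.1423, 0.9898, -0.0002], [0.0011, -0.0001, -1.0]] [-0.2 -0.6  0.1] [ 0.01 -0.09  0.04] 0.05996123851705921
249 [ 0.5063418  -0.11090249] dist 0.09828252507139214 ang 187.42594736370398 chip ang 187.2700686453734 lens-chip [-0.0002582  -0.00030249]
285 [ 0.50065432 -0.10931307] dist 0.10181089046219349 ang 186.04013973071363 chip ang 186.53604159122466 lens-chip [-0.00174568  0.00068693]
scene plier 0
scene tube 0
scene probe 0
scene board 172
top plier 0
top tube 0
top probe 0
```

View pics/c17.png

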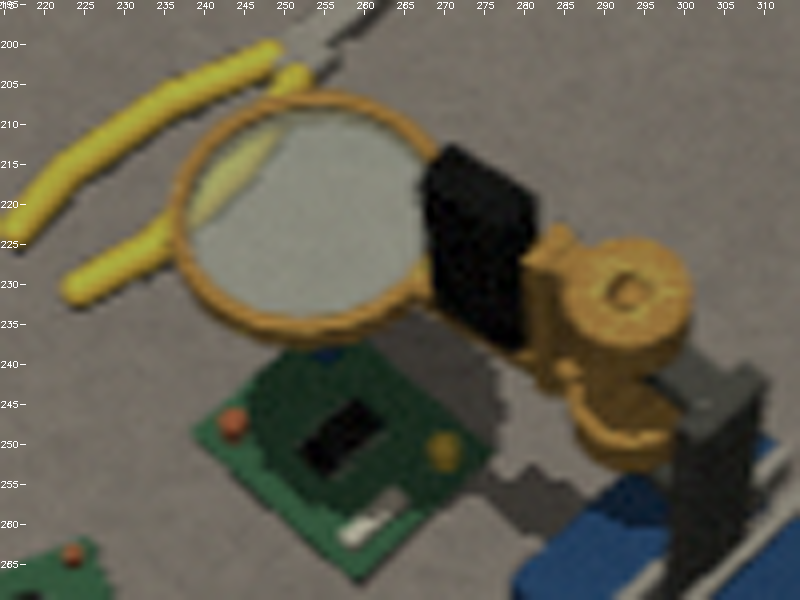

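The lens stands over the chip to within about 2 mm in both views. The pin is flush with the upper socket, the board corners have not moved (its changed pixels look to be the lens's shadow), and the arm is clear.

```bash
python3 -c "
from rig import *
print(sign_off())"
```

```text
the job is handed in; nothing more can be done
None
```

The magnifier hangs on both pins with its lens over the chip on the larger green board. I handed the job in at about 23 s of the 58 s allowed.

**What I did**
- I gripped the block and came in sideways at about 105°, with the lens well off to the board's +y side. I then lowered in small steps; no contact force showed until the sockets reached the discs.
- Seating showed as a rise of about 4 N at TCP z 0.1874, which is the height expected for sockets resting on the discs.
- I swung the lens round with the fingers loosely caging the block, then opened them.

**One repair:** on the first release the lens crept back 2 to 3°, leaving it 4 to 5 mm to one side of the chip. I went back and nudged it, moved the pads clear of the block, and opened again; this time it stayed put.

**Last checks**
- **Lens over chip:** 0.4 mm off in the scene view and 1.9 mm off in the top view. The two views differ by up to about 6 mm in absolute x, so I compared lens and chip only within each view.
- **Sockets:** the upper pin is flush in the upper socket. I could not see the lower pin directly; its seating follows from the height reached.
- **Plier, tube and probe:** no changed pixels against the first pictures in the parts compared.
- **Board:** I judged it unmoved by its corners. The pixel comparison there did show changes, which look like the lens's shadow.
- **Arm:** standing clear of everything.

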